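Stand the slumped cover plates up and lock the keeper

TASK

The four cover plates in the rack have slumped forward against its front lip: push the row back so that all four stand upright, flat against the backstop. Then lock them in with the keeper: pull its black wing knob out along the sloping shaft to free it, turn it until the keeper arm lies across the front of the plates, and push it fully home again. Leave the things around the rack where they are.

Things in the scene. Friction and masses are not known exactly. Their poses are not given: they have to be found in the camera images.
- rack: Fixed aluminium plate rack. Origin on the table; z up, x from its open front to its backstop (away from the robot at yaw 0), y left. Base plate 6 mm thick, x -75 to +75, y -152 to +72 mm. The bed for the plates stands over the origin, the keeper post with its knob at y = -105 mm. Fixed parts stay below 130 mm.
- bed: Floor and backstop at right angles, leaning back 8 degrees as one. Origin: middle of their corner, 30 mm behind and 18 mm above the rack's origin. x: into the backstop (plates at negative x); y: along it, left; z: up its face. Backstop 116 mm wide, 98 mm high. Front lip: y -45 to +45, 8 mm thick, 35 mm high, inner face at x = -49 mm.
- shaft (a joint): Pull of the keeper knob along its shaft, m: 0 = fully home, 0.016 = fully out. No spring: it stays where left; sliding takes 3 to 7 N. Below 0.0105 a key pin lies beside a fixed tooth, so that the knob cannot turn past it; pull to at least 0.012 before turning.
- keeper (a joint): Turn of knob and keeper arm about the sloping shaft, rad, positive counter-clockwise looking down on the knob: 0 = arm lies level across the front of the plates (stop at -0.04); 1.0 to 1.42 = parked, arm pointing down to the front. Starts parked. While home the tooth bars 0.15 to 0.95; the knob goes home at 0 only within about 0.08.
- knob_grip (a point): Grip point in the black wing knob, on the shaft's axis, moving and turning with it. z: outward along the shaft (35 degrees from vertical, leaning to the rack's front); y: along wing and keeper arm; x: across the wing. Wing 14 mm thick (x), 54 long (y), z -16 to +14 mm. Below it a collar 24 mm wide to z -20, shaft 13 mm, from z -34 a hub 32 mm wide.
- keeper_end (a point): Free end of the keeper arm: a round bar, 12 mm thick, rubber sleeve 15 mm, 112 mm from the shaft's axis, 46 mm below the grip point along the shaft. Home at turn 0 it lies level about 75 mm up the backstop's face, 6 mm before the upright row; swung while the plates lean it strikes them: stand them up first.
- plate_1: Loose aluminium cover plate, first (at the backstop) of four alike: 110 mm wide (y), 110 high (z), 8 thick (x), 0.25 kg. Origin: middle of its lower edge. Starts on the bed's floor, top slumped 22 degrees to the front from the backstop's face, against its neighbour. Upright its centre is 4 mm before the backstop.
- plate_2: Loose aluminium cover plate, second of four alike: 110 mm wide (y), 110 high (z), 8 thick (x), 0.25 kg. Origin: middle of its lower edge. Starts on the bed's floor, top slumped 22 degrees to the front from the backstop's face, against its neighbour. Upright its centre is 12 mm before the backstop.
- plate_3: Loose aluminium cover plate, third of four alike: 110 mm wide (y), 110 high (z), 8 thick (x), 0.25 kg. Origin: middle of its lower edge. Starts on the bed's floor, top slumped 22 degrees to the front from the backstop's face, against its neighbour. Upright its centre is 20 mm before the backstop.
- plate_4: Loose aluminium cover plate, fourth (frontmost, resting on the lip) of four alike: 110 mm wide (y), 110 high (z), 8 thick (x), 0.25 kg. Origin: middle of its lower edge. Starts on the bed's floor, top slumped 22 degrees to the front from the backstop's face, against its neighbour. Upright its centre is 28 mm before the backstop.
- terminal_box: Bystander, loose: red breakout box, 68x73x134 mm, standing. Origin: centre of its underside as it stands or lies.
- wash_bottle: Bystander, loose: white wash bottle with blue cap and bent spout, 65x85x198 mm, standing. Origin: centre of its underside as it stands or lies.
- kf25_elbow: Bystander, loose: bare metal pipe elbow with two flanges, 40x78x82 mm. Origin: centre of its underside as it stands or lies.
- cork_ring: Bystander, loose: cork ring, 74 mm across, 30 mm high. Origin: centre of its underside as it stands or lies.
- dropper_bottle: Bystander, loose: white dropper bottle with black tip, 32 mm across, 84 mm high. Origin: centre of its underside as it stands or lies.
- cf63_blank: Bystander, loose: round metal blank flange, 114 mm across, 18 mm high, lying flat. Origin: centre of its underside as it stands or lies.
- screwdriver_blue: Bystander, loose: screwdriver with blue handle, 155 mm long, 21 mm high, lying flat. Origin: centre of its underside as it stands or lies.
Not all that is in view belongs to the job. What is shaped like the plate_3 but purple is not meant. Leave any green look-alike of the plate_4 alone.

How it is judged:
By the outcome, as a careful person would: the job done as asked, in the order asked, and still so for the second after the job is handed in, with the robot touching nothing.
It also fails if it takes over 54 s, if anything falls off the work surface, if the arm or the gripper's body presses on something with over 40 N, if the wrist force passes 120 N, or if a joint passes its speed limit or range.

ROBOT

A 6-joint arm with a two-finger parallel gripper is mounted at the origin on a cart in front of the work surface, level with it; the furniture and walls round the work are solid. World frame = base frame: x ahead of the robot, y to its left, z up, the work surface at z = 0. Lengths are in mm, angles in rad, forces in N, time in s.
With the tool pointing down it reaches from about 350 to 875 mm from the base axis. Payload 4.2 kg.
Tool frame: the origin (TCP) lies where the fingers leave the gripper's body, on its centre line; the fingertips stand 73 mm ahead of it and the grasp point (between the pads) lies 54 mm ahead of it; z points along the fingers, y is the direction in which the jaws open and shut (so a half turn about z gives the same grasp; the last joint's range is limited). The gripper opens to 85 mm and grips with 20 to 120 N. Pads are 22 mm wide; open, the fingers measure 114 mm over their backs; the gripper's body (76 mm by 85 mm) begins 54 mm behind the grasp point. The pads swing forward as they close: fully open they stand 13 mm farther back than shut.
Start: joints at [-1.051, 0.385, 0.008, 0, -1.194, -0.259], TCP at [161.175, -603.839, 303.912] pointing down, gripper open.
Joint ranges: [-3.14, 3.14], [-1.21, 2.06], [-1.07, 1.41], [-3.16, 2.05], [-2.99, -0.16], [-3.1, 3.1]. Speed limits (rad/s): [2.79, 2.79, 3.14, 3.14, 3.14, 3.14].

INTERFACE

Orientations are given as a unit quaternion [x, y, z, w].
In Python, from bench import arm gives the robot as it stands.
- The arm moves only by the tool apply_moves, never from a script. Its argument "increments" is a list that holds one entry, the list of rows, each a list of 7 numbers: the shift along the tool's x, y, z scaled (see below), then the turn, a rotation vector about the tool's x, y, z scaled (see below), then the gripper's target within -1 to 1 (fully open at 1, half-way at 0, shut at -1). A call has 1 to 10 rows; each row is the pose to reach, as a shift and turn from the pose commanded when the call began, along the tool's axes at that moment; what a row does not reach only later rows make up. The controller multiplies each number of a shift by 100 mm and each number of a turn by 0.5 rad. A row lasts 1/10 s, in which the tool goes at most 50 mm and 8.59 degrees, less where a joint would pass 70% of its speed; a pose out of reach is approached as far as the arm can. A call with a number of a shift or a turn outside -1 to 1 is refused whole. A call with a gripper value outside its range is refused whole. The fingers move at their own pace and stop on an object; the grip force is fixed at half the most. Time passes only in rows, so rows that repeat a pose let the fingers close. It gives the time, the measured TCP pose, the force and the opening at its end, in the units of the state.
- arm.read_state(): the state, without advancing time (a new reading comes with each control period).
- arm.get_image(name): name is "scene" or "top" or "wrist"; returns a dict with "img" (480x640x3 uint8, red, green, blue), "fx", "fy", "cx", "cy" (pixels), "pose" (4x4, takes a point from camera to world coordinates). Camera axes: x right, y up, looking along -z (the intrinsics and any distortion apply to the point x, -y, -z); pixel columns grow to the right and rows downward; lengths in mm; the calibration is good to about 2 mm. A picture is of the moment at which its call begins. There is no depth.
- arm.job_done(): hands the job in, once; it reports no verdict.
Trained networks look in a picture, given as the dict that the camera call returned (one of the last four; its "shot" number tells which), for a name from the list of things; names that differ only in an ending like _2 or _b are one class to them, and where a whole thing is asked for, a point or a joint stands for the part that bears it (a point fixed in the world has none). Each returns a list of dicts, best first, with "conf" (0 to 1); they miss things now and then, are a little off and sometimes report something else, mostly with a low value. They report only what shows in the picture. A call takes as long as a camera call. They do not tell look-alikes from the thing itself.
- arm.outline_of(label, picture): "pixels" (480x640 bool, what is visible of it) and "box" ([centre column, centre row, width, height] in pixels, round what is visible of it).
- arm.mark_of(label, picture): "at" ([column, row] in pixels: a listed point, or the origin of a listed thing).
The state is a dict: "clock": time; "joints": joint angles; "joint_vel": joint speeds; "joint_efforts": joint torques, N m; "position": TCP position; "ee_rot": TCP orientation; "contact_force": force on the tool from outside, world axes, zero at the start; "wrist_torque": the same for the moment, N m; "gripper_width": finger opening in mm.
Only numpy, scipy, OpenCV 4.12 (cv2) and the standard library are available. Lean on these libraries where they do the work, as an engineer would, in place of code of your own. Each camera call takes 0.05 s, during which the arm holds its last target.

## Working session

There is one attempt and no reset: what is moved stays moved. The work goes in short steps, Python scripts to look and compute and a tool call to move; the robot and the scene stay as the last step left them, time stands still between calls to the robot, and variables do not carry over. Pictures are saved under pics/ and viewed, and the job is handed in when it is done.

Besides the shell and the picture viewer there is one more tool, called after "Request:" in YAML: its name, and indented under it one key for each argument. apply_moves: Moves the arm, as the interface text tells. Shifts and turns lie within -1 to 1; 1 stands for 100 mm of shift or 0.5 rad of turn. Its arguments: {"type":"object","properties":{"increments":{"type":"array"}},"required":["increments"]}

```bash
ls; mkdir -p pics; python3 - <<'E'
from bench import arm
import cv2,numpy as np
s=arm.read_state(); print(s)
for n in ["scene","top","wrist"]:
    p=arm.get_image(n); cv2.imwrite(f"pics/a_{n}.png",p["img"][:,:,::-1]); print(n,p["fx"],p["fy"],p["cx"],p["cy"],np.round(p["pose"],3).tolist(),[k for k in p])
E
```

```text
pics
{'clock': 0.0, 'joints': array([-1.05137400e+00,  3.85559319e-01,  6.61045526e-03, -4.99220593e-04,
       -1.19402089e+00, -2.58618743e-01]), 'joint_vel': array([-0.00035594, -0.00094517, -0.00067866,  0.00055945,  0.00112698,
       -0.00123034]), 'joint_efforts': array([ 5.45842631e-04, -3.92288196e+01,  1.88401741e+01,  4.18631718e+00,
       -4.61119358e-03, -2.59959904e-06]), 'position': array([ 161.08205064, -603.43396874,  302.81370509]), 'ee_rot': array([-1.29941146e-01,  9.91521086e-01,  1.09350741e-03, -1.97503643e-04]), 'contact_force': array([-0.14392884, -0.40502908, -0.51909331]), 'wrist_torque': array([-0.04708582,  0.01259069, -0.0076462 ]), 'gripper_width': 85.41302462860686}
scene 501.7406554366828 501.7406554366828 322.0651262034317 240.31976062890706 [[0.579, 0.376, -0.724, -434.048], [-0.816, 0.272, -0.511, -586.972], [0.005, 0.886, 0.464, 736.968], [0.0, 0.0, 0.0, 1.0]] ['img', 'fx', 'fy', 'cx', 'cy', 'pose', 'shot']
top 524.9923658993034 524.9923658993034 324.4124982614163 235.23871157898287 [[0.028, 0.989, -0.143, 399.611], [-1.0, 0.029, 0.006, 82.0], [0.011, 0.143, 0.99, 1214.861], [0.0, 0.0, 0.0, 1.0]] ['img', 'fx', 'fy', 'cx', 'cy', 'pose', 'shot']
wrist 369.4537856551087 369.4537856551087 313.3211840174169 241.52312999802948 [[-0.258, -0.917, -0.306, 82.357], [0.966, -0.243, -0.084, -624.663], [0.003, -0.317, 0.948, 373.175], [0.0, 0.0, 0.0, 1.0]] ['img', 'fx', 'fy', 'cx', 'cy', 'pose', 'shot']
```

View pics/a_scene.png

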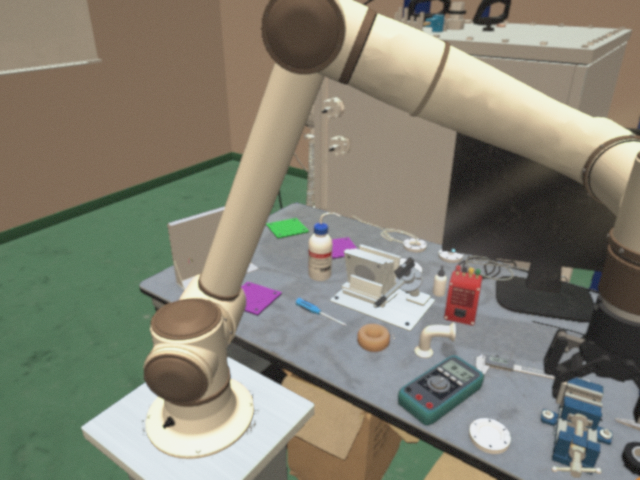

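View pics/a_top.png

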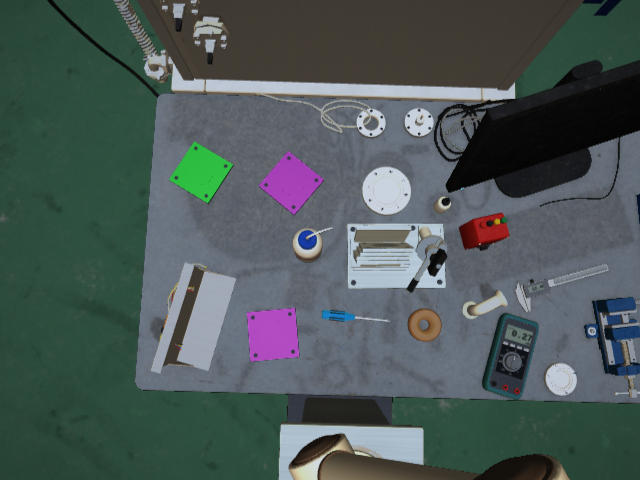

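View pics/a_wrist.png

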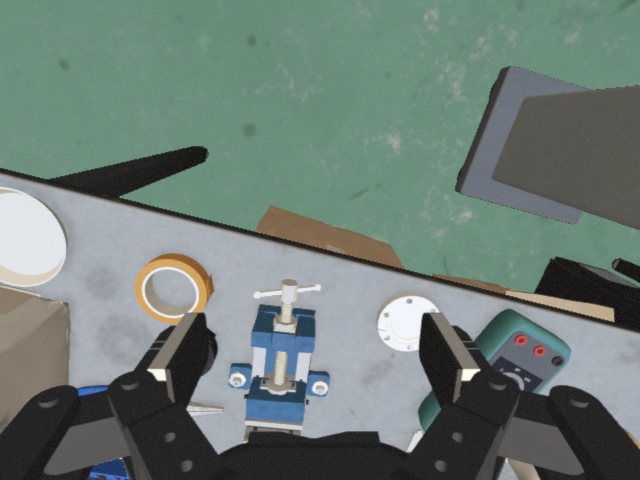

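```bash
python3 - <<'E'
import cv2
a=cv2.imread("pics/a_top.png")[205:310,330:465]; cv2.imwrite("pics/z_top.png",cv2.resize(a,None,fx=5.9,fy=5.6,interpolation=cv2.INTER_CUBIC))
a=cv2.imread("pics/a_scene.png")[225:345,300:460]; cv2.imwrite("pics/z_scene.png",cv2.resize(a,None,fx=5,fy=5,interpolation=cv2.INTER_CUBIC))
E
```

```text
(no output)
```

View pics/z_top.png

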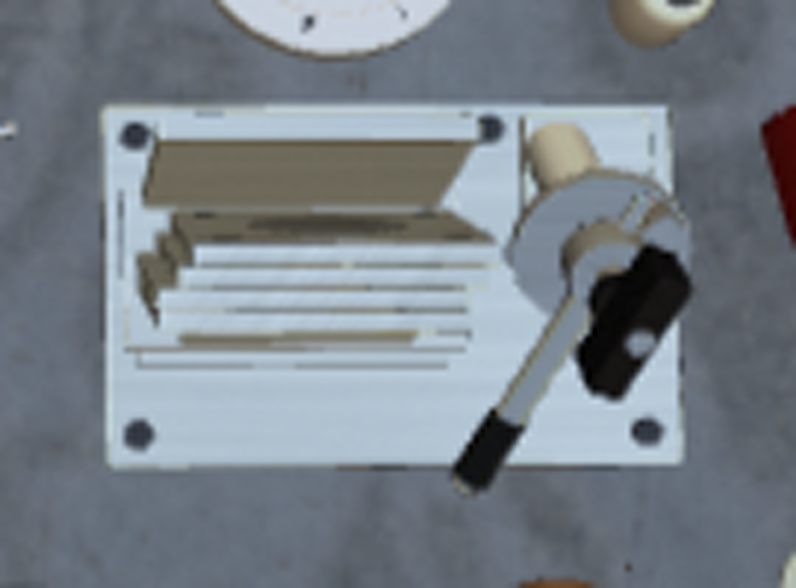

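View pics/z_scene.png

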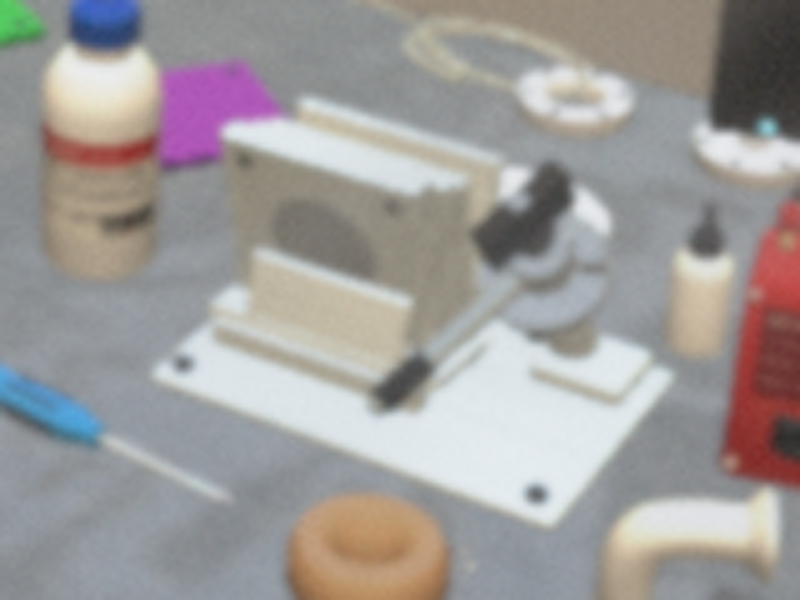

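```bash
cat > h.py <<'E'
import numpy as np, cv2
from bench import arm
from scipy.spatial.transform import Rotation as R
from scipy.optimize import least_squares
def proj(p,cam):
    T=np.linalg.inv(cam["pose"]); q=np.atleast_2d(p)@T[:3,:3].T+T[:3,3]
    return np.stack([cam["cx"]+cam["fx"]*q[:,0]/-q[:,2], cam["cy"]-cam["fy"]*q[:,1]/-q[:,2]],1)
E
python3 - <<'E'
from h import *
top=arm.get_image("top"); sc=arm.get_image("scene")
C=lambda sx,sy:[sx,sy,6.]
obs=[(top,(75,72),(347.5,223.9)),(top,(75,-152),(443.2,223.9)),(top,(-75,-152),(445.6,287.7)),(top,(-75,72),(348,287.7)),
(sc,(-75,72),(331,300)),(sc,(-75,-152),(410.6,329.4)),(sc,(75,-152),(434.4,299.4))]
def res(v,ret=0):
    x,y,a=v; out=[]
    for cam,(px,py),o in obs:
        P=[x+px*np.cos(a)-py*np.sin(a), y+px*np.sin(a)+py*np.cos(a),6]
        out.append(proj(P,cam)[0]-np.array(o))
    return np.array(out) if ret else np.ravel(out)
for sub in (obs,obs[:4],obs[4:]):
    full=obs; obs=sub
    s=least_squares(res,[500,0,0]); print(np.round(s.x,3),np.round(res(s.x,1),1).tolist()); obs=full
for n in ["knob_grip","keeper_end","plate_4","rack","bed","plate_1"]:
  for cam,nm in((top,"top"),(sc,"scene")):
    print(n,nm,[(np.round(d["at"],1).tolist(),round(d["conf"],2)) for d in arm.mark_of(n,cam)][:4])
E
```

```text
[ 5.30558e+02 -5.47500e+01  3.40000e-02] [[0.5, -0.2], [0.5, -0.6], [0.6, -0.1], [0.8, 0.5], [-1.5, -1.0], [-0.9, -0.3], [-0.1, -0.3]]
[ 5.30427e+02 -5.33340e+01  2.90000e-02] [[0.0, -0.3], [0.0, -0.3], [-0.1, 0.3], [0.1, 0.4]]
[ 5.29442e+02 -5.71260e+01  4.20000e-02] [[-0.9, -0.3], [0.3, 0.1], [0.6, -0.1]]
knob_grip top [([437.3, 262.6], 0.71)]
knob_grip scene [([401.8, 270.7], 0.83)]
keeper_end top [([405.8, 295.1], 0.83), ([375.6, 257.9], 0.43)]
keeper_end scene [([370.2, 305.7], 0.87), ([372.9, 345.3], 0.34)]
plate_4 top [([268.0, 313.4], 0.82), ([377.7, 249.0], 0.81), ([381.6, 244.3], 0.78), ([381.7, 249.5], 0.73)]
plate_4 scene [([362.9, 289.2], 0.86), ([284.3, 220.4], 0.82), ([264.0, 285.8], 0.59), ([342.6, 257.3], 0.54)]
rack top [([375.3, 254.5], 0.9), ([377.2, 247.5], 0.26)]
rack scene [([366.3, 296.1], 0.57)]
bed top [([379.9, 244.7], 0.72), ([377.2, 256.8], 0.49), ([376.6, 249.6], 0.16)]
bed scene [([374.7, 285.4], 0.66)]
plate_1 top [([268.0, 313.4], 0.82), ([377.7, 249.0], 0.81), ([381.6, 244.3], 0.78), ([381.7, 249.5], 0.73)]
plate_1 scene [([362.9, 289.2], 0.86), ([284.3, 220.4], 0.82), ([264.0, 285.8], 0.59), ([342.6, 257.3], 0.54)]
```

```bash
cat >> h.py <<'E'
def tri(obs):
    A=[];b=[]
    for cam,px in obs:
        d=np.array([(px[0]-cam["cx"])/cam["fx"],-(px[1]-cam["cy"])/cam["fy"],-1.]); d=cam["pose"][:3,:3]@d; d/=np.linalg.norm(d)
        M=np.eye(3)-np.outer(d,d); A.append(M); b.append(M@cam["pose"][:3,3])
    X=np.linalg.lstsq(np.vstack(A),np.hstack(b),rcond=None)[0]
    return X,[np.round(proj(X,c)[0]-p,1).tolist() for c,p in obs]
RX,RY,RA=530.4,-54.2,0.034
def w2r(p): p=np.array(p)-[RX,RY,0]; return R.from_euler('z',-RA).apply(p)
def r2w(p): return R.from_euler('z',RA).apply(p)+[RX,RY,0]
zs=np.array([-np.sin(np.radians(35)),0,np.cos(np.radians(35))]);x0=np.array([zs[2],0,-zs[0]]);y0=np.array([0,1.,0])
c8,s8=np.cos(np.radians(8)),np.sin(np.radians(8))
def bed(x,y,z): return np.array([30+x*c8+z*s8,y,18-x*s8+z*c8])
E
python3 - <<'E'
from h import *
top=arm.get_image("top"); sc=arm.get_image("scene")
for n in ["knob_grip","keeper_end","terminal_box","wash_bottle","cork_ring","dropper_bottle","kf25_elbow","screwdriver_blue","cf63_blank"]:
  try:
    a=arm.mark_of(n,top)[0];b=arm.mark_of(n,sc)[0]
    X,e=tri([(top,a["at"]),(sc,b["at"])]); print(n,np.round(X,1),"rack",np.round(w2r(X),1),e,a["conf"],b["conf"])
  except Exception as ex: print(n,ex)
s=arm.read_state(); Rm=R.from_quat(s["ee_rot"]); print(Rm.as_matrix().round(3), s["clock"])
E
```

```text
knob_grip [ 505.7 -161.4  135.1] rack [ -28.3 -106.3  135.1] [[-1.0, 0.6], [1.0, -0.2]] 0.8 0.86
keeper_end [ 443.4 -113.3   40.6] rack [-89.  -56.1  40.6] [[-0.7, 0.4], [0.7, -0.1]] 0.77 0.85
terminal_box [ 584.6 -286.1   -6.5] rack [  46.3 -233.6   -6.5] [[-0.1, 0.1], [0.1, -0.0]] 0.97 0.81
wash_bottle [387.5   0.7 118.2] rack [-140.9   59.7  118.2] [[1.6, -1.2], [-1.7, 0.1]] 0.73 0.71
cork_ring [ 370.5 -161.7    0.4] rack [-163.5 -102.     0.4] [[-0.7, 0.5], [0.9, -0.1]] 0.95 0.58
dropper_bottle [ 678.3 -234.2  -82.2] rack [ 141.6 -184.9  -82.2] [[8.1, -4.3], [-8.5, 1.3]] 0.81 0.68
kf25_elbow [ 420.3 -274.    -4.4] rack [-117.5 -216.    -4.4] [[0.3, -0.2], [-0.4, 0.1]] 0.89 0.82
screwdriver_blue list index out of range
cf63_blank [682.2 -70.6   9.9] rack [151.2 -21.6   9.9] [[1.2, -0.8], [-1.2, 0.2]] 0.81 0.58
[[-0.966 -0.258 -0.   ]
 [-0.258  0.966  0.   ]
 [ 0.     0.    -1.   ]] 1.85
```

```bash
cat >> h.py <<'E'
RPUSH=R.from_euler('z',RA)*R.from_matrix(np.stack([x0,-y0,-zs],1))
def inc(p0,R0,p1,R1):
    d=R0.inv().apply(np.array(p1)-p0)/100; w=(R0.inv()*R1).as_rotvec()/0.5
    return np.round(np.r_[d,w],3).tolist()
def apply(p0,R0,v): return p0+R0.apply(np.array(v[:3])*100), R0*R.from_rotvec(np.array(v[3:6])*0.5)
def cur():
    s=arm.read_state(); return s["position"],R.from_quat(s["ee_rot"]),s
E
python3 - <<'E'
from h import *
p,r,s=cur()
p=np.array([161.175,-603.839,303.912])
yawt=R.from_euler('z',RA).apply([1,0,0]); a1=np.arctan2(yawt[1],yawt[0]); x=r.apply([1,0,0]); a0=np.arctan2(x[1],x[0]); da=(a1-a0)%(2*np.pi); print(da)
N=7; pt=np.array([430,-58,304.]); P=p.copy(); Rr=r
for i in range(1,N+1):
    v=inc(P,Rr,p+(pt-p)*i/N,R.from_euler('z',da*i/N)*r); print([round(t,2) for t in v]); P,Rr=apply(P,Rr,[round(t,2) for t in v])
print(P,Rr.as_matrix().round(3))
E
```

```text
2.914841608223224
[-0.57, 0.65, -0.0, 0.0, 0.0, -0.83]
[-0.79, 0.37, -0.0, 0.0, 0.0, -0.84]
[-0.87, 0.02, -0.0, -0.0, 0.0, -0.83]
[-0.8, -0.34, -0.0, -0.0, 0.0, -0.83]
[-0.6, -0.63, -0.0, -0.0, 0.0, -0.83]
[-0.29, -0.82, -0.0, -0.0, 0.0, -0.84]
[0.07, -0.87, -0.0, -0.0, 0.0, -0.83]
[430.48019072 -57.74162619 303.94295826] [[ 0.999  0.034 -0.   ]
 [ 0.034 -0.999  0.   ]
 [-0.    -0.    -1.   ]]
```

Request:
apply_moves:
  increments:
    - [[-0.57, 0.65, 0, 0, 0, -0.83, -1], [-0.57, 0.65, 0, 0, 0, -0.83, -1], [-0.57, 0.65, 0, 0, 0, -0.83, -1], [-0.57, 0.65, 0, 0, 0, -0.83, -1]]

```text
clock: 2.25
position: [200.0, -525.7, 304.5]
ee_rot: [-0.332, 0.943, -0.0, 0.0]
contact_force: [-0.1, -0.0, 0.1]
gripper_width: 28.2
```

Request:
apply_moves:
  increments:
    - [[-0.79, 0.37, 0, 0, 0, -0.84, -1], [-0.79, 0.37, 0, 0, 0, -0.84, -1], [-0.79, 0.37, 0, 0, 0, -0.84, -1], [-0.79, 0.37, 0, 0, 0, -0.84, -1]]

```text
clock: 2.65
position: [238.4, -448.0, 304.3]
ee_rot: [-0.52, 0.854, -0.0, 0.0]
contact_force: [0.4, 0.1, 0.5]
gripper_width: -0.2
```

```bash
python3 -c "
from h import *
p,r,s=cur();print(p,s['joints'].round(3),s['clock'],s['gripper_width'],r.as_matrix().round(3),s['joint_vel'].round(2))"
```

```text
[ 238.35258852 -447.98343401  304.31144456] [-0.761  0.184 -0.275  0.    -1.112  0.285] 2.65 -0.17400845958381797 [[-0.459 -0.889  0.001]
 [-0.889  0.459 -0.001]
 [ 0.    -0.001 -1.   ]] [-0.02  0.02  0.02  0.   -0.   -0.08]
```

Request:
apply_moves:
  increments:
    - [[-0.87, 0.02, 0, 0, 0, -0.83, -1], [-0.87, 0.02, 0, 0, 0, -0.83, -1], [-0.87, 0.02, 0, 0, 0, -0.83, -1], [-0.87, 0.02, 0, 0, 0, -0.83, -1]]

```text
clock: 3.05
position: [276.3, -370.0, 304.1]
ee_rot: [-0.684, 0.729, -0.0, -0.0]
contact_force: [-0.6, -0.5, 0.4]
gripper_width: 0.2
```

Request:
apply_moves:
  increments:
    - [[-0.8, -0.34, 0, 0, 0, -0.83, -1], [-0.8, -0.34, 0, 0, 0, -0.83, -1], [-0.8, -0.34, 0, 0, 0, -0.83, -1], [-0.8, -0.34, 0, 0, 0, -0.83, -1]]

```text
clock: 3.45
position: [315.1, -292.3, 304.0]
ee_rot: [0.819, -0.573, 0.0, 0.0]
contact_force: [-0.4, -0.2, 0.5]
gripper_width: -0.2
```

Request:
apply_moves:
  increments:
    - [[-0.6, -0.63, 0, 0, 0, -0.83, -1], [-0.6, -0.63, 0, 0, 0, -0.83, -1], [-0.6, -0.63, 0, 0, 0, -0.83, -1], [-0.6, -0.63, 0, 0, 0, -0.83, -1]]

```text
clock: 3.85
position: [353.3, -214.2, 303.9]
ee_rot: [0.92, -0.392, -0.0, 0.0]
contact_force: [0.1, -1.3, 0.4]
gripper_width: 0.1
```

Request:
apply_moves:
  increments:
    - [[-0.29, -0.82, 0, 0, 0, -0.84, -1], [-0.29, -0.82, 0, 0, 0, -0.84, -1], [-0.29, -0.82, 0, 0, 0, -0.84, -1], [-0.29, -0.82, 0, 0, 0, -0.84, -1]]

```text
clock: 4.25
position: [391.9, -136.4, 303.7]
ee_rot: [0.981, -0.193, -0.0, 0.0]
contact_force: [-0.3, -0.7, 0.5]
gripper_width: -0.0
```

Request:
apply_moves:
  increments:
    - [[0.07, -0.87, 0, 0, 0, -0.83, -1], [0.07, -0.87, 0, 0, 0, -0.83, -1], [0.07, -0.87, 0, 0, 0, -0.83, -1], [0.07, -0.87, 0, 0, 0, -0.83, -1]]

```text
clock: 4.65
position: [430.7, -58.4, 303.6]
ee_rot: [1.0, 0.013, -0.0, 0.0]
contact_force: [0.2, 0.4, -0.0]
gripper_width: 0.2
```

```bash
python3 - <<'E'
from h import *
p,r,s=cur();print(p,s['joints'].round(3),s['clock'],s['gripper_width'],r.as_matrix().round(3),s['joint_vel'].round(2))
c=arm.get_image("wrist"); cv2.imwrite("pics/w1.png",c["img"][:,:,::-1])
# tilt move target
tip=bed(-105,0,92); tcp=r2w(tip-73*-zs-11*x0); print("standoff tcp",tcp)
print(inc(p,r,tcp,RPUSH))
print((r.inv()*RPUSH).as_rotvec())
E
```

```text
[430.66603603 -58.40680673 303.61218976] [ 0.242  0.055 -0.429  0.    -1.089  1.356] 4.65 0.23471755156585336 [[ 1.     0.027 -0.001]
 [ 0.027 -1.    -0.   ]
 [-0.001  0.    -1.   ]] [-0.02 -0.01 -0.01 -0.   -0.   -0.06]
standoff tcp [418.40878784 -58.00916913 177.20659636]
[-0.121, -0.008, 1.264, 0.005, 1.224, -0.014]
[ 0.00242133  0.61178498 -0.00684255]
```

View pics/w1.png

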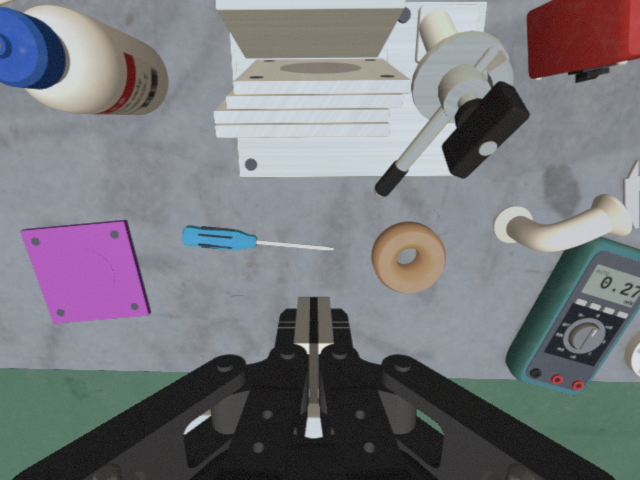

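Request:
apply_moves:
  increments:
    - [[-0.1, 0, 0.4, 0, 0.6, 0, -1], [-0.1, 0, 0.4, 0, 0.6, 0, -1], [-0.1, 0, 0.4, 0, 1.0, 0, -1], [-0.1, 0, 0.4, 0, 1.0, 0, -1], [-0.1, 0, 0.4, 0, 1.0, 0, -1]]

```text
clock: 5.2
position: [416.3, -60.6, 261.5]
ee_rot: [0.969, 0.013, 0.245, -0.003]
contact_force: [-0.4, -0.5, -0.6]
gripper_width: -0.3
```

```bash
python3 - <<'E'
from h import *
p,r,s=cur();print(p,s['joints'].round(3),s['clock'])
tip=bed(-105,0,92); tcp=r2w(tip-73*-zs-11*x0)
print(inc(p,r,tcp,RPUSH))
E
```

```text
[416.26649646 -60.60845832 261.48925314] [ 0.279 -0.099 -0.915  0.415 -0.297  0.95 ] 5.2
[-0.381, -0.025, 0.752, 0.007, 0.232, -0.011]
```

```bash
python3 - <<'E'
from h import *
p,r,s=cur()
t=r.apply([11,0,73])
for b in [(-105,92),(-80,92),(-32,88),(-32,60)]:
    tcp=r2w(bed(b[0],0,b[1]))-t
    print(b,tcp.round(1),inc(p,r,tcp,r)[:3])
print("bed x in tool", r.inv().apply(r2w(bed(1,0,0))-r2w(bed(0,0,0))).round(3), "bed z", r.inv().apply(r2w(bed(0,0,1))-r2w(bed(0,0,0))).round(3))
E
```

```text
(-105, 92) [424.9 -57.5 182.7] [-0.297, -0.029, 0.735]
(-80, 92) [449.7 -56.7 179.3] [-0.095, -0.03, 0.883]
(-32, 88) [496.6 -55.1 168.6] [0.268, -0.033, 1.199]
(-32, 60) [492.7 -55.2 140.9] [0.102, -0.033, 1.425]
bed x in tool [ 0.806 -0.006  0.593] bed z [ 0.593 -0.001 -0.806]
```

Request:
apply_moves:
  increments:
    - [[-0.15, -0.03, 0.36, 0, 0, 0, -1], [-0.3, -0.03, 0.73, 0, 0, 0, -1], [-0.3, -0.03, 0.73, 0, 0, 0, -1], [-0.3, -0.03, 0.73, 0, 0, 0, -1]]

```text
clock: 5.6
position: [436.1, -66.7, 213.3]
ee_rot: [0.973, 0.018, 0.23, -0.017]
contact_force: [-0.3, -0.1, -0.2]
gripper_width: -0.3
```

```bash
python3 - <<'E'
from h import *
p,r,s=cur();print(p,s['joints'].round(3),s['clock'],s['contact_force'])
t=r.apply([11,0,73]); 
q=w2r(p+t)-[30,0,18]; print("bed tip",q[0]*c8-q[2]*s8,q[1],q[0]*s8+q[2]*c8)
for n in("wrist","scene"):
  c=arm.get_image(n); cv2.imwrite(f"pics/b_{n}.png",c["img"][:,:,::-1])
E
```

```text
[436.07084185 -66.67870796 213.33631139] [ 0.224  0.033 -0.924  0.38  -0.162  1.022] 5.6 [-0.29174689 -0.12796483 -0.17366164]
bed tip -100.10277625621413 -7.450342525617859 122.32578640705651
```

View pics/b_wrist.png

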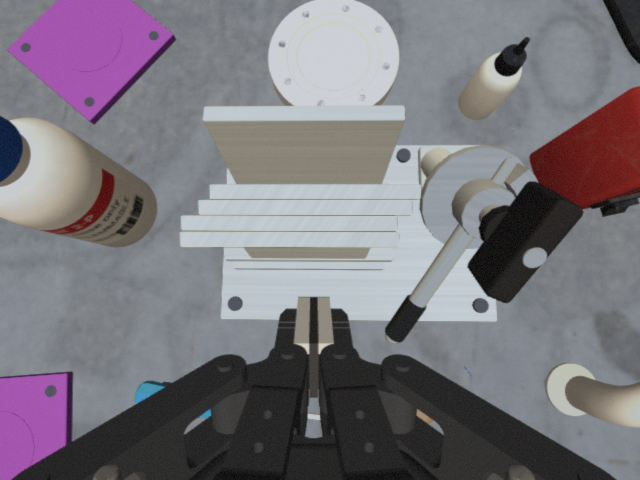

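View pics/b_scene.png

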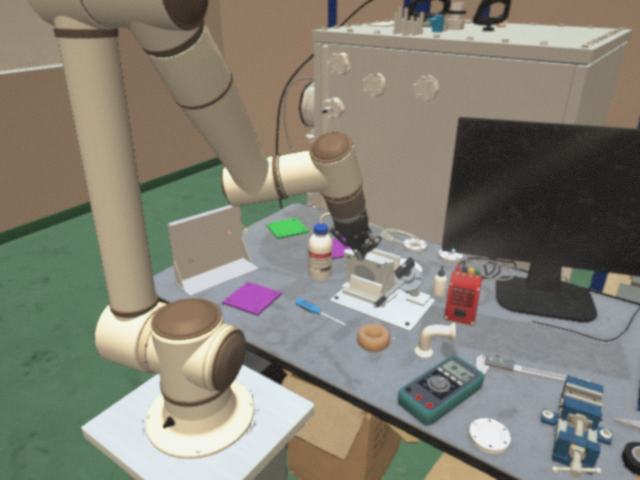

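```bash
cat > kin.py <<'E'
from h import *
D=[([-1.051374,.385559,.00661,-.0005,-1.194021,-.258619],[161.082,-603.434,302.814],[-.129941,.991521,.001094,-.0001975]),
([-.761,.184,-.275,0,-1.112,.285],[238.35,-447.98,304.31],[-.52,.854,0,0]),
([.242,.055,-.429,0,-1.089,1.356],[430.67,-58.41,303.61],[1,.013,0,0]),
([.279,-.099,-.915,.415,-.297,.95],[416.27,-60.61,261.49],[.969,.013,.245,-.003]),
([.224,.033,-.924,.38,-.162,1.022],[436.07,-66.68,213.34],[.973,.018,.23,-.017])]
import json,os
if os.path.exists("data.json"): D+= [tuple(d) for d in json.load(open("data.json"))]
E=lambda ax,a:R.from_euler(ax,a)
def rots(q,s4):
    A1=E('z',q[0]);A2=A1*E('y',q[1]);A3=A2*E('y',-q[2]);A4=A3*E('x',s4*q[3]);A5=A4*E('y',-q[4]);A6=A5*E('x',q[5])
    return A1,A2,A3,A4,A5,A6
R0=None
def fkrot(q,s4): return rots(q,s4)[5]
def fk(q,v,s4):
    A=rots(q,s4); h,lat,L1,e1,L2,lat2,L3,e3,a1=v
    return A[0].apply([a1,lat,h])+A[1].apply([0,0,L1])+A[2].apply([L2,0,e1])+A[3].apply([0,lat2,0])+A[4].apply([L3,0,e3])
if __name__=="__main__":
    for s4 in(1,-1):
        for q,p,o in D: print(s4,(fkrot(q,s4).inv()*R.from_quat(o)).as_matrix().round(3).tolist())
        f=lambda v:np.ravel([fk(q,v,s4)-p for q,p,o in D])
        v0=np.array([300,100,500,0,400,60,200,0,0.])
        g=lambda v:np.r_[f(v),(v-v0)*1e-3]
        s=least_squares(g,v0); print(np.round(s.x,1),np.abs(f(s.x)).max())
E
python3 kin.py
```

```text
1 [[0.001, -0.0, 1.0], [-0.869, 0.495, 0.001], [-0.495, -0.869, 0.0]]
1 [[-0.0, 0.0, 1.0], [-0.842, -0.539, 0.0], [0.539, -0.842, 0.0]]
1 [[-0.002, 0.0, 1.0], [0.909, -0.418, 0.002], [0.418, 0.909, 0.0]]
1 [[-0.052, -0.23, 0.972], [0.904, -0.424, -0.052], [0.424, 0.876, 0.23]]
1 [[-0.019, -0.117, 0.993], [0.941, -0.338, -0.022], [0.338, 0.934, 0.117]]
[   2.6 -455.5  560.5   33.1  418.3  294.9   94.7  -23.6   14.1] 6.247373404188963
-1 [[-0.0, -0.0, 1.0], [-0.869, 0.494, -0.0], [-0.494, -0.869, -0.0]]
-1 [[-0.0, 0.0, 1.0], [-0.842, -0.539, 0.0], [0.539, -0.842, 0.0]]
-1 [[-0.002, 0.0, 1.0], [0.909, -0.418, 0.002], [0.418, 0.909, 0.0]]
-1 [[-0.0, -0.001, 1.0], [0.323, -0.947, -0.001], [0.947, 0.323, 0.001]]
-1 [[0.001, 0.001, 1.0], [0.456, -0.89, -0.0], [0.89, 0.456, -0.002]]
[ 1.586e+02 -1.300e+00  5.648e+02  1.000e+00  4.209e+02 -1.586e+02
  2.241e+02  1.000e-01  4.000e-01] 0.19467832099064708
```

```bash
cat > ik.py <<'E'
from kin import *
V=[158.6,-1.3,564.8,1.0,420.9,-158.6,224.1,0.1,0.4]
def rot6(q): return rots(q,-1)[4]*E('x',-q[5])
R0=R.from_quat([ (rot6(q).inv()*R.from_quat(o)).as_quat()*np.sign((rot6(q).inv()*R.from_quat(o)).as_quat()[0]) for q,p,o in D]).mean()
LO=np.array([-3.14,-1.21,-1.07,-3.16,-2.99,-3.1]);HI=np.array([3.14,2.06,1.41,2.05,-.16,3.1])
def FK(q): return fk(q,V,-1), rot6(q)*R0
def IK(p,r,q0=None,n=12,seed=0):
    rg=np.random.default_rng(seed); sols=[]
    f=lambda q:np.r_[(FK(q)[0]-p)/100,(FK(q)[1].inv()*r).as_rotvec()]
    st=([np.clip(q0,LO+1e-3,HI-1e-3)] if q0 is not None else [])+[LO+(HI-LO)*rg.random(6) for _ in range(n)]
    for s0 in st:
        s=least_squares(f,s0,bounds=(LO,HI))
        if s.cost<1e-6 and not any(np.abs(s.x-t).max()<.02 for t in sols): sols.append(s.x)
    return sols
E
python3 - <<'E'
from ik import *
for q,p,o in D: print(FK(q)[0]-p,(FK(q)[1].inv()*R.from_quat(o)).magnitude().round(4))
q0=arm.read_state()["joints"]
Rz=R.from_euler('z',RA)
print("PUSH")
for tilt in (0,10,20,28,35):
    t=np.radians(tilt); z=np.array([np.sin(t),0,-np.cos(t)]);x=np.array([np.cos(t),0,np.sin(t)])
    r=Rz*R.from_matrix(np.stack([x,-y0,z],1))
    for b in [(-105,92),(-32,88),(-32,60)]:
        p=r2w(bed(b[0],0,b[1])-11*x-73*z)
        for s in IK(p,r,q0,4): print(tilt,b,p.round(),s.round(2))
print("KNOB")
for flip in (-1,1):
  for th in (1.15,.6,0):
    xk=np.cos(th)*x0+np.sin(th)*y0; yk=np.cos(th)*y0-np.sin(th)*x0
    r=Rz*R.from_matrix(np.stack([flip*yk,flip*xk,-zs],1))
    for out in (0,16,80):
        p=r2w(np.array([-31,-105,136.])+zs*(60+out))
        for s in IK(p,r,q0,4): print(flip,th,out,p.round(),s.round(2))
E
```

```text
Traceback (most recent call last):
AttributeError: 'float' object has no attribute 'round'
```

```bash
cat > t.py <<'E'
from ik import *
for q,p,o in D: print((FK(q)[0]-p).round(1),round((FK(q)[1].inv()*R.from_quat(o)).magnitude(),4))
q0=arm.read_state()["joints"]
Rz=R.from_euler('z',RA)
print("PUSH")
for tilt in (0,10,20,28,35):
    t=np.radians(tilt); z=np.array([np.sin(t),0,-np.cos(t)]);x=np.array([np.cos(t),0,np.sin(t)])
    r=Rz*R.from_matrix(np.stack([x,-y0,z],1))
    for b in [(-105,92),(-32,88),(-32,60)]:
        p=r2w(bed(b[0],0,b[1])-11*x-73*z)
        for s in IK(p,r,q0,4): print(tilt,b,p.round(),s.round(2))
print("KNOB")
for flip in (-1,1):
  for th in (1.15,.6,0):
    xk=np.cos(th)*x0+np.sin(th)*y0; yk=np.cos(th)*y0-np.sin(th)*x0
    r=Rz*R.from_matrix(np.stack([flip*yk,flip*xk,-zs],1))
    for out in (0,16,80):
        p=r2w(np.array([-31,-105,136.])+zs*(60+out))
        for s in IK(p,r,q0,4): print(flip,th,out,p.round(),s.round(2))
E
time python3 t.py
```

```text
[-0.1 -0.   0.2] 0.0006
[ 0.1  0.1 -0.1] 0.0005
[-0.   0.  -0.1] 0.0021
[-0.1  0.1 -0.1] 0.0012
[ 0.1 -0.1  0. ] 0.0019
PUSH
0 (-105, 92) [458. -57. 197.] [ 0.23  0.23 -0.53  0.   -0.81  1.37]
0 (-32, 88) [530. -54. 183.] [ 0.2   0.35 -0.38  0.   -0.83  1.4 ]
0 (-32, 60) [526. -54. 155.] [ 0.2   0.38 -0.42  0.   -0.76  1.4 ]
10 (-105, 92) [446. -57. 194.] [ 0.26  0.15 -0.68  0.07 -0.57  1.29]
10 (-32, 88) [517. -55. 180.] [ 0.22  0.29 -0.53  0.06 -0.58  1.34]
10 (-32, 60) [514. -55. 152.] [ 0.22  0.32 -0.58  0.07 -0.5   1.33]
20 (-105, 92) [434. -57. 189.] [ 0.27  0.09 -0.89  0.31 -0.26  1.05]
20 (-32, 88) [506. -55. 174.] [ 0.23  0.23 -0.73  0.25 -0.27  1.14]
KNOB
-1 1.15 80 [ 423. -163.  251.] [-0.03 -0.01 -0.72 -0.14 -0.26  1.34]
-1 0.6 80 [ 423. -163.  251.] [-0.03 -0.01 -0.72 -0.15 -0.26  0.79]
-1 0 80 [ 423. -163.  251.] [-0.03 -0.01 -0.72 -0.15 -0.26  0.19]
1 1.15 80 [ 423. -163.  251.] [-0.03 -0.01 -0.72 -0.14 -0.26 -1.8 ]
1 0.6 80 [ 423. -163.  251.] [-0.03 -0.01 -0.72 -0.14 -0.26 -2.35]
1 0 80 [ 423. -163.  251.] [-0.03 -0.01 -0.72 -0.14 -0.26 -2.95]
real	0m28.814s
user	0m28.988s
sys	0m0.185s
```

```bash
cat > t2.py <<'E'
from ik import *
from multiprocessing import Pool
Rz=R.from_euler('z',RA); q0=np.array([.22,.03,-.92,.38,-.17,1.0])
def pose(th,al,out,flip,off=6,G=(-30,-105.5,135.5)):
    xk=np.cos(th)*x0+np.sin(th)*y0; yk=np.cos(th)*y0-np.sin(th)*x0
    z=-zs*np.cos(al)+np.sin(al)*yk; y=flip*xk; x=np.cross(y,z)
    return r2w(np.array(G)+zs*(out+off)-54*z), Rz*R.from_matrix(np.stack([x,y,z],1))
def job(a):
    th,al,out,flip=a
    p,r=pose(th,np.radians(al),out,flip)
    return a,p.round(),IK(p,r,q0,14)
if __name__=="__main__":
    J=[(th,al,out,-1) for al in (0,15,30,45) for th in (1.15,.6,0) for out in (0,16)]
    with Pool() as P:
        for a,p,s in P.imap(job,J):
            print(a,p,[x.round(2).tolist() for x in s])
E
nproc; time python3 t2.py
```

```text
4
(1.15, 0, 0, -1) [ 470. -162.  185.] []
(1.15, 0, 16, -1) [ 460. -162.  198.] []
(0.6, 0, 0, -1) [ 470. -162.  185.] []
(0.6, 0, 16, -1) [ 460. -162.  198.] []
(0, 0, 0, -1) [ 470. -162.  185.] []
(0, 0, 16, -1) [ 460. -162.  198.] []
(1.15, 15, 0, -1) [ 481. -167.  190.] [[-0.1, 0.23, -0.48, -0.31, -0.53, 1.56]]
(1.15, 15, 16, -1) [ 472. -167.  204.] [[-0.1, 0.2, -0.48, -0.3, -0.55, 1.55]]
(0.6, 15, 0, -1) [ 478. -173.  188.] [[-0.22, 0.25, -0.4, -0.59, -0.61, 1.36]]
(0.6, 15, 16, -1) [ 468. -173.  201.] [[-0.23, 0.21, -0.41, -0.57, -0.63, 1.34]]
(0, 15, 0, -1) [ 471. -176.  183.] [[-0.35, 0.25, -0.38, -0.85, -0.63, 1.09]]
(0, 15, 16, -1) [ 462. -176.  196.] [[-0.35, 0.22, -0.39, -0.83, -0.65, 1.06]]
(1.15, 30, 0, -1) [ 494. -172.  193.] [[-0.14, 0.32, -0.31, -0.29, -0.88, 1.57]]
(1.15, 30, 16, -1) [ 485. -172.  206.] [[-0.14, 0.29, -0.31, -0.29, -0.9, 1.56]]
(0.6, 30, 0, -1) [ 487. -184.  187.] [[-0.32, 0.35, -0.23, -0.62, -0.97, 1.44]]
(0.6, 30, 16, -1) [ 478. -184.  201.] [[-0.32, 0.32, -0.24, -0.61, -0.99, 1.43]]
(0, 30, 0, -1) [ 475. -189.  179.] [[-0.5, 0.36, -0.26, -0.96, -0.98, 1.28]]
(0, 30, 16, -1) [ 466. -189.  192.] [[-0.5, 0.33, -0.26, -0.95, -1.0, 1.26]]
(1.15, 45, 0, -1) [ 508. -176.  192.] [[-0.16, 0.44, -0.14, -0.28, -1.19, 1.57]]
(1.15, 45, 16, -1) [ 499. -176.  205.] [[-0.16, 0.41, -0.15, -0.28, -1.21, 1.56]]
(0.6, 45, 0, -1) [ 497. -192.  184.] [[-0.37, 0.47, -0.07, -0.63, -1.28, 1.47]]
(0.6, 45, 16, -1) [ 488. -193.  197.] [[-0.37, 0.44, -0.08, -0.63, -1.3, 1.46]]
(0, 45, 0, -1) [ 480. -200.  172.] [[-0.58, 0.49, -0.14, -1.01, -1.29, 1.36]]
(0, 45, 16, -1) [ 471. -200.  185.] [[-0.59, 0.46, -0.15, -1.0, -1.3, 1.34]]
real	0m18.840s
user	1m1.095s
sys	0m0.516s
```

```bash
cat >> h.py <<'E'
def RP(tilt):
    t=np.radians(tilt); z=np.array([np.sin(t),0,-np.cos(t)]);x=np.array([np.cos(t),0,np.sin(t)])
    return R.from_euler('z',RA)*R.from_matrix(np.stack([x,-y0,z],1)), x, z
def tcpfor(tilt,bx,by,bz):
    r,x,z=RP(tilt); return r2w(bed(bx,by,bz)-11*x-73*z)
def tipbed(p,r):
    q=w2r(p+r.apply([11,0,73]))-[30,0,18]; return np.array([q[0]*c8-q[2]*s8,q[1],q[0]*s8+q[2]*c8])
E
python3 - <<'E'
from h import *
p,r,s=cur()
print(inc(p,r,tcpfor(10,-105,0,92),RP(10)[0]))
E
```

```text
[0.005, -0.084, 0.23, -0.052, -0.585, 0.006]
```

Request:
apply_moves:
  increments:
    - [[0, -0.04, 0.05, -0.03, -0.3, 0, -1], [0, -0.08, 0.15, -0.05, -0.58, 0.01, -1], [0, -0.08, 0.23, -0.05, -0.58, 0.01, -1], [0, -0.08, 0.23, -0.05, -0.58, 0.01, -1]]

```text
clock: 6.1
position: [444.7, -57.4, 191.7]
ee_rot: [0.996, 0.017, 0.088, -0.002]
contact_force: [-0.9, -0.7, -0.6]
gripper_width: 0.2
```

```bash
python3 - <<'E'
from h import *
p,r,s=cur();print(p,s['joints'].round(3),s['clock'],tipbed(p,r))
for b in [(-105,92),(-65,92),(-45,90),(-32,88)]: print(b,inc(p,r,tcpfor(10,b[0],0,b[1]),RP(10)[0]))
for n in("wrist","scene"):
  c=arm.get_image(n); cv2.imwrite(f"pics/c_{n}.png",c["img"][:,:,::-1])
cv2.imwrite("pics/c_z.png",cv2.resize(cv2.imread("pics/c_scene.png")[210:330,290:450],None,fx=5,fy=5,interpolation=cv2.INTER_CUBIC))
E
```

```text
[444.68566645 -57.3903084  191.73385542] [ 0.255  0.153 -0.683  0.071 -0.564  1.292] 6.1 [-105.71003172   -0.22835026   89.95060747]
(-105, 92) [0.014, -0.003, -0.017, -0.002, -0.003, -0.002]
(-65, 92) [0.394, -0.003, 0.107, -0.002, -0.003, -0.002]
(-45, 90) [0.578, -0.003, 0.188, -0.002, -0.003, -0.002]
(-32, 88) [0.696, -0.003, 0.247, -0.002, -0.003, -0.002]
```

View pics/c_wrist.png

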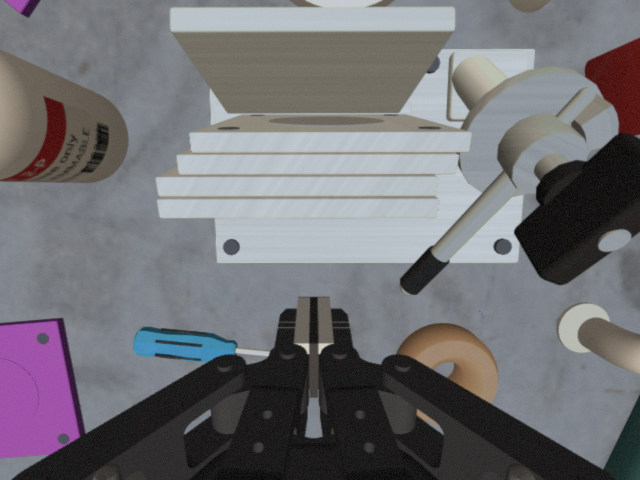

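View pics/c_z.png

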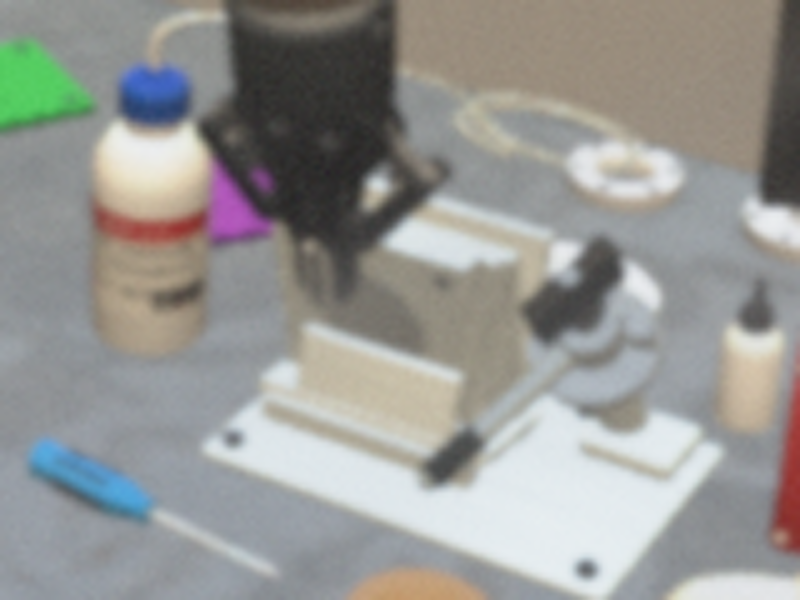

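Request:
apply_moves:
  increments:
    - [[0.15, 0, 0.02, 0, 0, 0, -1], [0.25, 0, 0.05, 0, 0, 0, -1], [0.32, 0, 0.08, 0, 0, 0, -1], [0.38, 0, 0.1, 0, 0, 0, -1], [0.44, 0, 0.13, 0, 0, 0, -1], [0.5, 0, 0.15, 0, 0, 0, -1]]

```text
clock: 6.8
position: [495.8, -55.9, 185.4]
ee_rot: [0.996, 0.017, 0.087, -0.002]
contact_force: [-0.1, 0.3, 0.9]
gripper_width: 0.1
```

```bash
python3 - <<'E'
from h import *
p,r,s=cur();print(p,s['clock'],tipbed(p,r),s['contact_force'])
for b in [(-45,90),(-32,88)]: print(b,inc(p,r,tcpfor(10,b[0],0,b[1]),RP(10)[0]))
E
```

```text
[495.83821182 -55.86691532 185.39013127] 6.8 [-54.33010334  -0.42789386  90.70090606] [-0.08467108  0.32270905  0.8958101 ]
(-45, 90) [0.086, -0.005, 0.036, -0.002, 0.003, -0.001]
(-32, 88) [0.203, -0.005, 0.095, -0.002, 0.003, -0.001]
```

Request:
apply_moves:
  increments:
    - [[0.03, 0, 0.01, 0, 0, 0, -1], [0.06, 0, 0.025, 0, 0, 0, -1], [0.09, 0, 0.04, 0, 0, 0, -1], [0.11, 0, 0.05, 0, 0, 0, -1], [0.13, 0, 0.06, 0, 0, 0, -1], [0.15, 0, 0.07, 0, 0, 0, -1], [0.15, 0, 0.07, 0, 0, 0, -1]]

```text
clock: 7.5
position: [511.9, -55.2, 181.4]
ee_rot: [0.996, 0.017, 0.087, -0.002]
contact_force: [-0.0, -0.7, -0.2]
gripper_width: 0.2
```

```bash
python3 - <<'E'
from h import *
p,r,s=cur();print(p,s['clock'],tipbed(p,r),s['contact_force'])
for b in [(-32,88)]: print(b,inc(p,r,tcpfor(10,b[0],0,b[1]),RP(10)[0]))
c=arm.get_image("wrist"); cv2.imwrite(f"pics/d_wrist.png",c["img"][:,:,::-1])
c=arm.get_image("scene"); cv2.imwrite("pics/d_z.png",cv2.resize(c["img"][210:330,290:450,::-1],None,fx=5,fy=5,interpolation=cv2.INTER_CUBIC))
E
```

```text
[511.93767993 -55.17683307 181.41946062] 7.5 [-37.77304871  -0.27296337  89.03524313] [-0.0091339  -0.74565874 -0.18220751]
(-32, 88) [0.051, -0.003, 0.028, -0.002, 0.001, -0.001]
```

View pics/d_wrist.png

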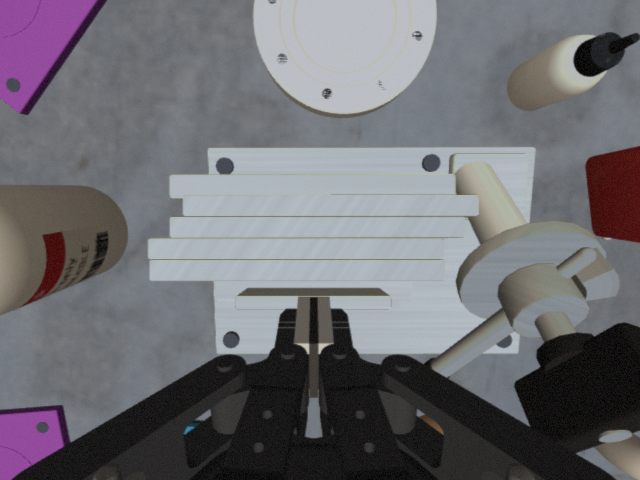

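View pics/d_z.png

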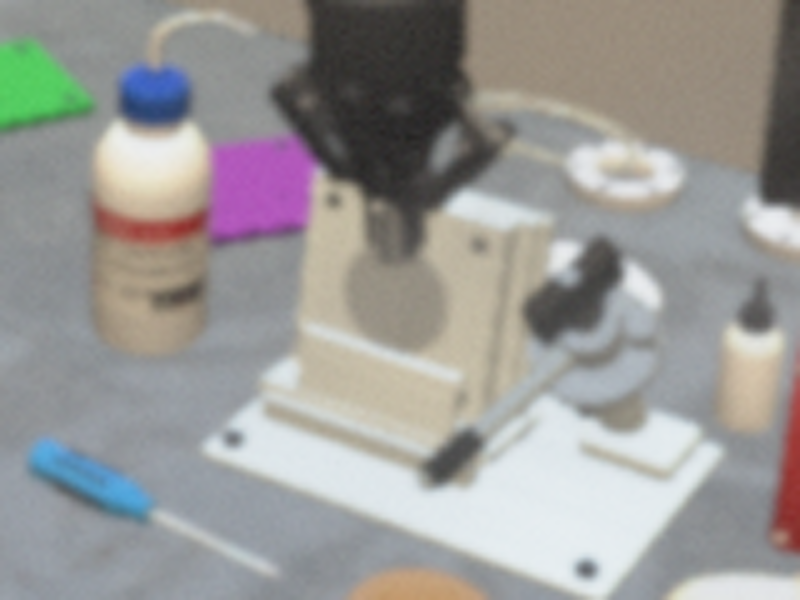

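Request:
apply_moves:
  increments:
    - [[0.02, 0, 0.01, 0, 0, 0, -1], [0.04, 0, 0.015, 0, 0, 0, -1], [0.06, 0, 0.02, 0, 0, 0, -1], [0.06, 0, 0.02, 0, 0, 0, -1]]

```text
clock: 8.0
position: [518.3, -55.0, 180.5]
ee_rot: [0.996, 0.017, 0.087, -0.002]
contact_force: [-0.1, 0.7, -0.6]
gripper_width: -0.1
```

```bash
python3 - <<'E'
from h import *
p,r,s=cur();print(p,s['clock'],tipbed(p,r),s['contact_force'])
E
```

```text
[518.3172996  -54.96488851 180.52922945] 8.0 [-31.31983059  -0.27932629  89.04618323] [-0.07040704  0.70428322 -0.57523239]
```

Request:
apply_moves:
  increments:
    - [[0.02, 0, 0.0, 0, 0, 0, -1], [0.04, 0, 0.01, 0, 0, 0, -1], [0.04, 0, 0.01, 0, 0, 0, -1]]

```text
clock: 8.3
position: [520.6, -55.2, 180.0]
ee_rot: [0.996, 0.017, 0.085, -0.002]
contact_force: [-5.7, 0.3, 5.3]
gripper_width: 0.2
```

```bash
python3 - <<'E'
from h import *
p,r,s=cur();print(p,s['clock'],tipbed(p,r),s['contact_force'])
c=arm.get_image("wrist"); cv2.imwrite(f"pics/e_wrist.png",c["img"][:,:,::-1])
E
```

```text
[520.60981761 -55.18446642 180.02937943] 8.3 [-29.28456072  -0.62639771  88.7220506 ] [-5.72039391  0.28693331  5.31496888]
```

View pics/e_wrist.png

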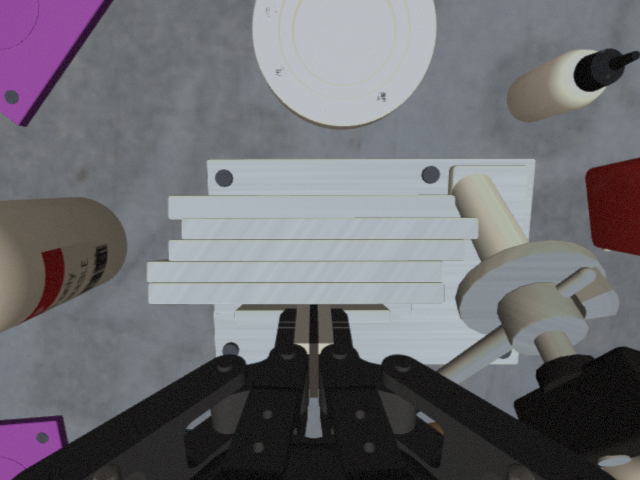

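Request:
apply_moves:
  increments:
    - [[0.03, 0, 0.01, 0, 0, 0, -1], [0.03, 0, 0.01, 0, 0, 0, -1], [-0.1, 0, 0.0, 0, 0, 0, -1], [-0.14, 0, 0.15, 0, 0, 0, -1], [-0.14, 0, 0.3, 0, 0, 0, -1], [-0.14, 0, 0.3, 0, 0, 0, -1]]

```text
clock: 8.95
position: [512.7, -55.3, 146.7]
ee_rot: [0.996, 0.017, 0.085, -0.002]
contact_force: [-0.3, -0.2, -0.3]
gripper_width: 0.0
```

```bash
python3 - <<'E'
from h import *
p,r,s=cur();print(p,s['clock'],tipbed(p,r),s['contact_force'])
for b in [(-29,58)]: print(b,inc(p,r,tcpfor(10,b[0],0,b[1]),RP(10)[0]))
c=arm.get_image("wrist"); cv2.imwrite(f"pics/f_wrist.png",c["img"][:,:,::-1])
E
```

```text
[512.68851962 -55.28430415 146.71304457] 8.95 [-32.44092327  -0.44466063  54.6523776 ] [-0.27179118 -0.16527243 -0.31851752]
(-29, 58) [0.04, -0.005, -0.021, -0.001, 0.008, -0.001]
```

View pics/f_wrist.png

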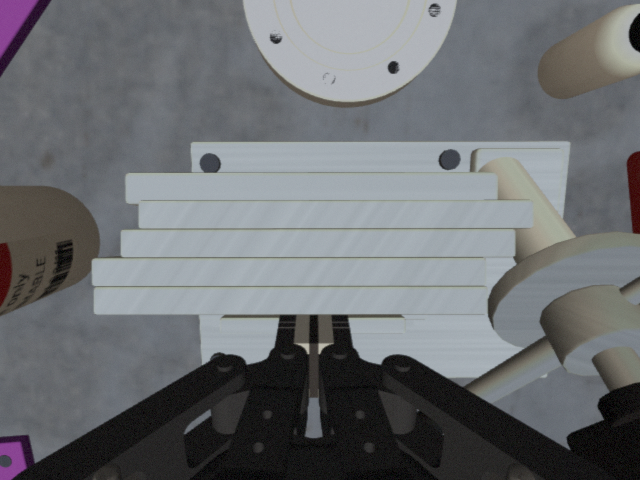

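Request:
apply_moves:
  increments:
    - [[0.02, 0, 0.0, 0, 0, 0, -1], [0.04, 0, 0.01, 0, 0, 0, -1], [0.06, 0, 0.01, 0, 0, 0, -1], [0.06, 0, 0.01, 0, 0, 0, -1]]

```text
clock: 9.4
position: [516.3, -55.3, 148.4]
ee_rot: [0.996, 0.016, 0.083, -0.002]
contact_force: [-10.6, 2.8, 8.3]
gripper_width: 0.2
```

```bash
python3 - <<'E'
from h import *
p,r,s=cur();print(p,s['clock'],tipbed(p,r),s['contact_force'])
E
```

```text
[516.31232161 -55.29744002 148.35776292] 9.4 [-29.37035201  -0.61245468  56.64401446] [-10.57437013   2.82008843   8.31506745]
```

Request:
apply_moves:
  increments:
    - [[0.03, 0, 0.0, 0, 0, 0, -1], [0.05, 0, 0.0, 0, 0, 0, -1], [0.05, 0, 0.0, 0, 0, 0, -1]]

```text
clock: 9.7
position: [517.2, -55.4, 148.4]
ee_rot: [0.997, 0.016, 0.078, -0.001]
contact_force: [-22.3, 7.1, 16.9]
gripper_width: -0.1
```

```bash
python3 - <<'E'
from h import *
p,r,s=cur();print(p,s['clock'],tipbed(p,r),s['contact_force'])
print("bed x in tool", r.inv().apply(r2w(bed(1,0,0))-r2w(bed(0,0,0))).round(3), "bed z", r.inv().apply(r2w(bed(0,0,1))-r2w(bed(0,0,0))).round(3))
E
```

```text
[517.21089155 -55.36697105 148.40954926] 9.7 [-29.12549825  -0.77256258  56.51290829] [-22.32054979   7.0599064   16.93774371]
bed x in tool [ 0.956 -0.003  0.292] bed z [ 0.292 -0.    -0.956]
```

Request:
apply_moves:
  increments:
    - [[-0.2, 0, 0, 0, 0, 0, -1], [-0.45, 0, 0, 0, 0, 0, -1], [-0.55, 0, -0.3, 0, 0, 0, -1], [-0.55, 0, -0.7, 0, 0, 0, -1], [-0.55, 0, -1, 0, 0, 0, -1], [-0.55, 0, -1, 0, 0, 0, -1]]

```text
clock: 10.3
position: [455.2, -56.8, 243.7]
ee_rot: [0.996, 0.017, 0.093, -0.003]
contact_force: [1.2, 0.1, 1.2]
gripper_width: -0.4
```

```bash
python3 - <<'E'
from h import *
p,r,s=cur();print(p,s['clock'],s['joints'].round(2),s['contact_force'])
obs={}
for n in("wrist","top","scene"):
  c=arm.get_image(n); cv2.imwrite(f"pics/g_{n}.png",c["img"][:,:,::-1])
  for l in("knob_grip","keeper_end"):
    m=arm.mark_of(l,c); print(n,l,[(np.round(d["at"],1).tolist(),round(d["conf"],2)) for d in m][:3])
    if m: obs.setdefault(l,[]).append((c,m[0]["at"]))
for l in obs:
  X,e=tri(obs[l]); print(l,X.round(1),w2r(X).round(1),e)
E
```

```text
[455.23295269 -56.83156917 243.69566096] 10.3 [ 0.25  0.09 -0.59  0.06 -0.71  1.32] [1.19210151 0.12303616 1.2043322 ]
wrist knob_grip [([512.4, 228.5], 0.97)]
wrist keeper_end [([386.8, 287.6], 0.72)]
top knob_grip [([434.7, 263.9], 0.67)]
top keeper_end []
scene knob_grip [([400.2, 269.0], 0.62)]
scene keeper_end [([373.6, 305.2], 0.88)]
knob_grip [ 503.3 -155.6  132.7] [ -30.5 -100.4  132.7] [[-9.2, 5.3], [0.3, -0.3], [1.7, -0.6]]
keeper_end [ 448.8 -115.3   42.5] [-83.7 -58.2  42.5] [[0.8, -0.4], [-0.3, -0.0]]
```

View pics/g_wrist.png

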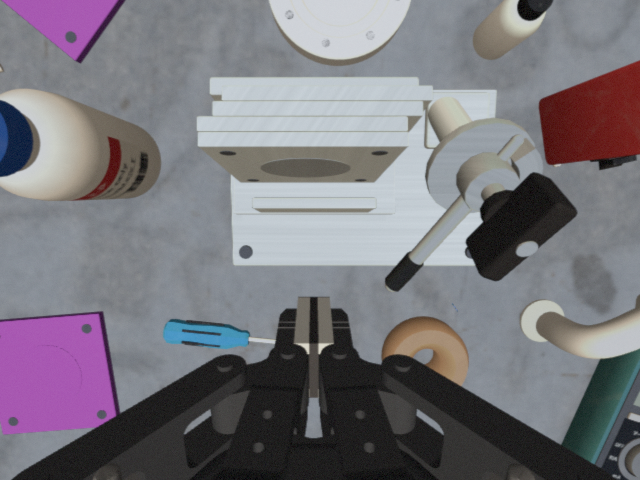

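```bash
python3 - <<'E'
import cv2
w=cv2.imread("pics/g_wrist.png")
cv2.imwrite("pics/g_wz.png",cv2.resize(w[80:300,360:600],None,fx=3.3,fy=2.7272727,interpolation=cv2.INTER_CUBIC))
t=cv2.imread("pics/g_top.png")
cv2.imwrite("pics/g_tz.png",cv2.resize(t[215:300,340:460],None,fx=6.5,fy=6.5,interpolation=cv2.INTER_CUBIC))
s=cv2.imread("pics/g_scene.png")
cv2.imwrite("pics/g_sz.png",cv2.resize(s[235:335,320:440],None,fx=6,fy=6,interpolation=cv2.INTER_CUBIC))
E
```

```text
(no output)
```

View pics/g_wz.png

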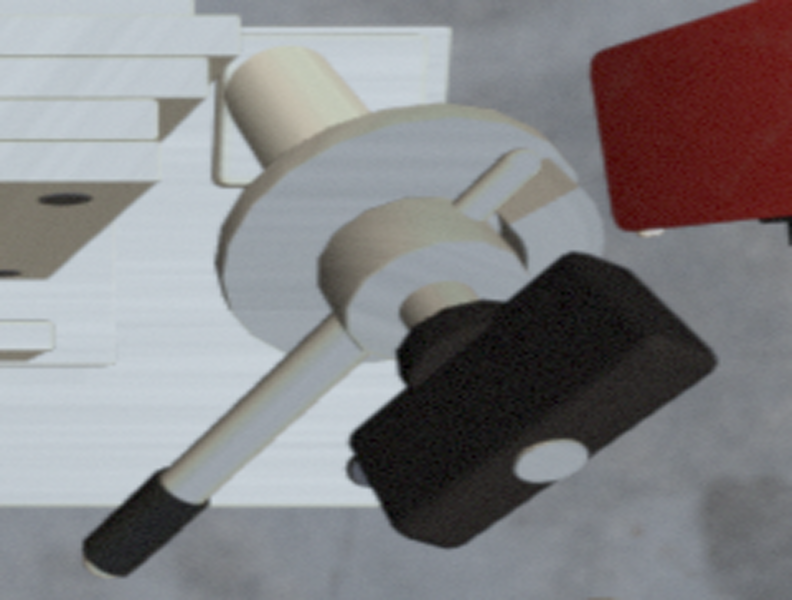

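View pics/g_tz.png

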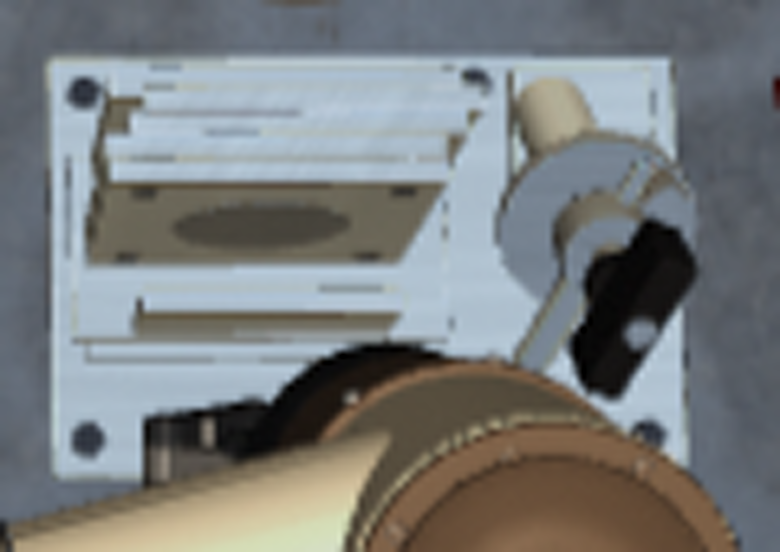

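View pics/g_sz.png

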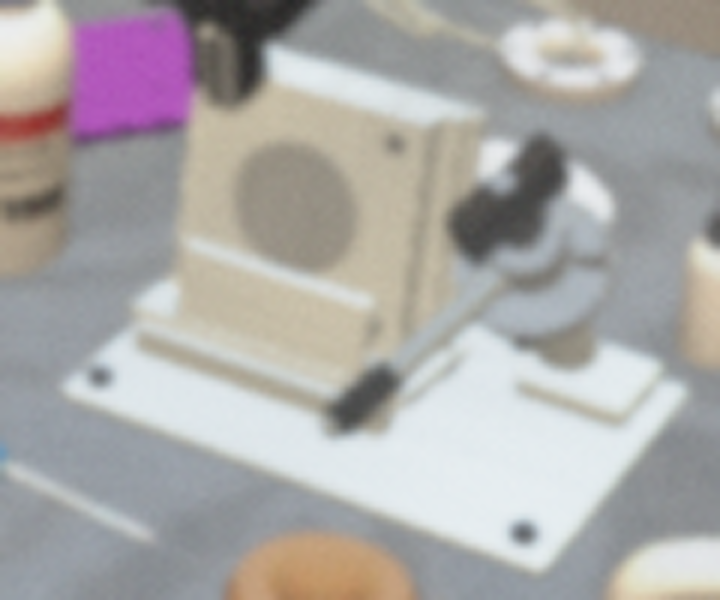

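```bash
cat > fit.py <<'E'
from h import *
w=arm.get_image("wrist");t=arm.get_image("top");s=arm.get_image("scene")
X,e=tri([(w,(527,248.7)),(t,(438.5,266.2)),(s,(404.5,265))]); print("screw",X.round(1),w2r(X).round(1),e)
X,e=tri([(w,(391.8,285.3)),(s,(376.7,305.8))]); print("end",X.round(1),w2r(X).round(1),e)
obs=[(w,'b',(-75,72),(233,265)),(w,'b',(75,-152),(497,90.0)),(w,'s',None,(527,248.7)),(w,'e',None,(391.8,285.3)),
 (t,'s',None,(438.5,266.2)),(s,'s',None,(404.5,265)),(s,'e',None,(376.7,305.8)),
 (t,'b',(75,72),(347.5,223.9)),(t,'b',(75,-152),(443.2,223.9)),(t,'b',(-75,-152),(445.6,287.7)),(t,'b',(-75,72),(348,287.7)),
 (s,'b',(-75,72),(331,300)),(s,'b',(-75,-152),(410.6,329.4)),(s,'b',(75,-152),(434.4,299.4))]
def pts(v):
    x,y,a,th,gx,gz=v; out=[]
    G=np.array([gx,-105,gz]); yk=np.cos(th)*y0-np.sin(th)*x0
    for cam,k,c,o in obs:
        P={'b':lambda:np.array([c[0],c[1],6.]),'s':lambda:G+15*zs,'e':lambda:G-46*zs+112*yk}[k]()
        out.append(proj(R.from_euler('z',a).apply(P)+[x,y,0],cam)[0]-o)
    return np.array(out)
v0=np.array([530,-54,.034,1.15,-31,136.3])
sol=least_squares(lambda v:np.r_[pts(v).ravel(),(v[4]+31)/2,(v[5]-136.3)/2],v0,loss='soft_l1')
print(sol.x.round(3)); 
for o,e in zip(obs,pts(sol.x)): print(o[1],e.round(1))
x=sol.x; print("grip world",(R.from_euler('z',x[2]).apply([x[4],-105,x[5]])+[x[0],x[1],0]).round(1))
E
python3 fit.py
```

```text
screw [ 496.7 -160.7  145.9] [ -37.3 -105.3  145.9] [[5.8, -3.9], [0.4, 0.1], [-1.5, 0.4]]
end [ 448.6 -120.8   43.1] [-84.  -63.8  43.1] [[3.9, -1.9], [-1.4, -0.0]]
[ 5.28184e+02 -5.33030e+01  3.60000e-02  1.18800e+00 -2.82370e+01
  1.32935e+02]
b [-3.6 -0.3]
b [ 2.9 -7.8]
s [ 2.2 -1. ]
e [-0.2  1.7]
s [-0.3  0.9]
s [-2.2  0.7]
e [-3.1  3.4]
b [-0.2  0.8]
b [-0.2  0.2]
b [0.  0.8]
b [0.3 1.6]
b [-2.4 -0.7]
b [-1.7 -0. ]
b [-1.  -0.2]
grip world [ 503.8 -159.3  132.9]
```

```bash
cat > g.py <<'E'
from ik import *
def gpose(th,al,out,off=8,G=(503.5,-160,134),flip=-1):
    Rz=R.from_euler('z',RA)
    xk=np.cos(th)*x0+np.sin(th)*y0; yk=np.cos(th)*y0-np.sin(th)*x0
    z=-zs*np.cos(al)+np.sin(al)*yk; y=flip*xk; x=np.cross(y,z)
    return np.array(G)+Rz.apply(zs*(out+off)-54*z), Rz*R.from_matrix(np.stack([x,y,z],1))
AL=np.radians(20)
E
python3 - <<'E'
from g import *
p,r,s=cur(); print(p,s['clock'])
P,Rr=gpose(1.17,AL,70); print(P)
print(inc(p,r,P,Rr)); print([x.round(2) for x in IK(P,Rr,s['joints'],2)])
P,Rr=gpose(1.17,AL,0); print([x.round(2) for x in IK(P,Rr,s['joints'],2)])
P,Rr=gpose(0,AL,16); print([x.round(2) for x in IK(P,Rr,s['joints'],2)])
E
```

```text
[453.04203785 -57.27081768 237.72341558] 10.9
[ 443.86542124 -169.23826995  249.2143308 ]
[-0.108, 1.116, -0.136, 0.306, 0.176, 0.74]
[array([-0.12,  0.12, -0.44, -0.26, -0.76,  1.53])]
[array([-0.11,  0.25, -0.43, -0.29, -0.64,  1.57])]
[array([-0.41,  0.25, -0.35, -0.88, -0.77,  1.15])]
```

Request:
apply_moves:
  increments:
    - [[-0.05, 0.4, -0.13, 0.1, 0.06, 0.25, 0.2], [-0.1, 0.8, -0.13, 0.2, 0.12, 0.5, 0.2], [-0.1, 1, -0.13, 0.3, 0.17, 0.74, 0.2], [-0.1, 1, -0.13, 0.3, 0.17, 0.74, 0.2], [-0.1, 1, -0.13, 0.3, 0.17, 0.74, 0.2], [-0.1, 1, -0.13, 0.3, 0.17, 0.74, 0.2]]

```text
clock: 11.5
position: [444.1, -157.1, 248.8]
ee_rot: [0.975, -0.159, 0.125, -0.093]
contact_force: [0.2, 0.4, 0.5]
gripper_width: 51.3
```

```bash
python3 - <<'E'
from g import *
import pickle
for i in range(3):
    p,r,s=cur(); c=arm.get_image("wrist"); print(p,s['clock'],s['gripper_width'])
pickle.dump(c,open("w_cam.pkl","wb"))
cv2.imwrite("pics/h_wrist.png",c["img"][:,:,::-1])
P,Rr=gpose(1.17,AL,70);print(inc(p,r,P,Rr))
E
```

```text
[ 444.12151331 -157.06962103  248.83635381] 11.5 51.311725959119734
[ 444.20893937 -156.77610187  248.87973996] 11.55 51.16563259467957
[ 444.26933328 -156.64676282  248.91088033] 11.6 51.55779132865385
[0.039, 0.118, -0.022, 0.006, 0.005, 0.005]
```

View pics/h_wrist.png

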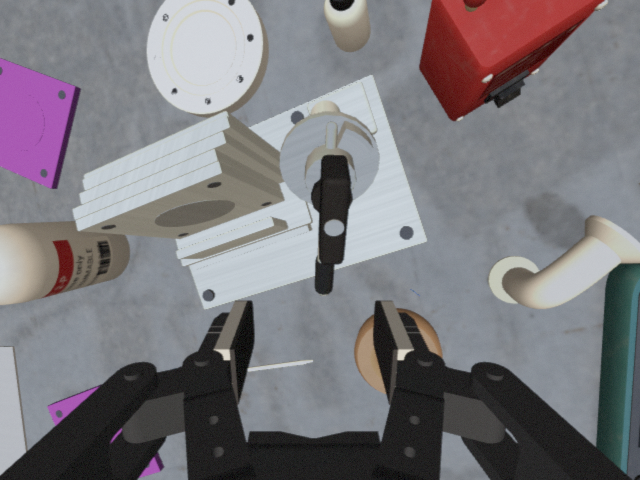

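```bash
python3 - <<'E'
import cv2
w=cv2.imread("pics/h_wrist.png")
cv2.imwrite("pics/h_wz.png",cv2.resize(w[65:315,195:435],None,fx=3,fy=2.4,interpolation=cv2.INTER_CUBIC))
E
```

```text
(no output)
```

View pics/h_wz.png

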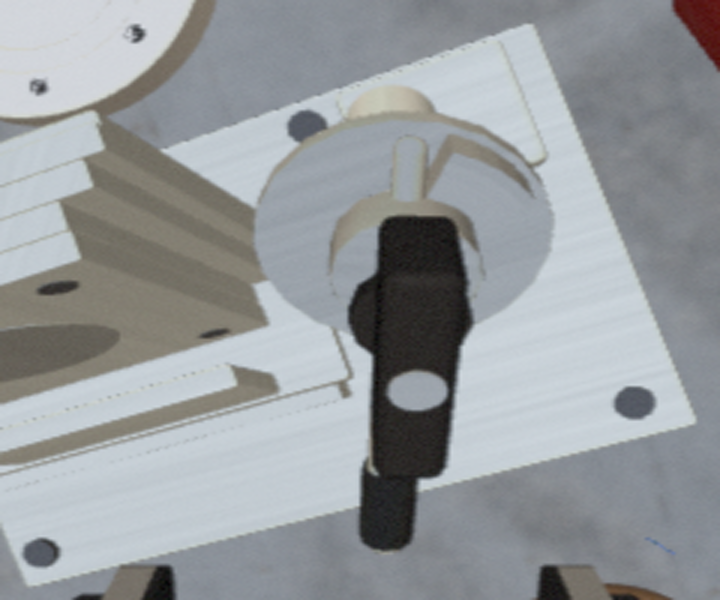

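```bash
cat > fit2.py <<'E'
from h import *
import pickle
w=pickle.load(open("w_cam.pkl","rb"));t=arm.get_image("top");s=arm.get_image("scene")
X,e=tri([(w,(334,227.9)),(t,(438.5,266.2)),(s,(404.5,265))]); print("screw",X.round(1),e)
obs=[(w,'b',(-75,72),(204.3,308.3)),(w,'b',(-75,-152),(426.3,240.8)),(w,'b',(75,-152),(372.7,75.4)),(w,'s',None,(334,227.9)),(w,'e',None,(323.7,289.2)),
 (t,'s',None,(438.5,266.2)),(s,'s',None,(404.5,265)),(s,'e',None,(376.7,305.8)),
 (t,'b',(75,72),(347.5,223.9)),(t,'b',(75,-152),(443.2,223.9)),(t,'b',(-75,-152),(445.6,287.7)),(t,'b',(-75,72),(348,287.7)),
 (s,'b',(-75,72),(331,300)),(s,'b',(-75,-152),(410.6,329.4)),(s,'b',(75,-152),(434.4,299.4))]
def run(obs):
    def pts(v):
        x,y,a,th,gx,gz=v; out=[]
        G=np.array([gx,-105,gz]); yk=np.cos(th)*y0-np.sin(th)*x0
        for cam,k,c,o in obs:
            P={'b':lambda:np.array([c[0],c[1],6.]),'s':lambda:G+15*zs,'e':lambda:G-46*zs+112*yk}[k]()
            out.append(proj(R.from_euler('z',a).apply(P)+[x,y,0],cam)[0]-o)
        return np.array(out)
    v0=np.array([530,-54,.034,1.15,-31,136.3])
    sol=least_squares(lambda v:np.r_[pts(v).ravel(),(v[4]+31)/2,(v[5]-136.3)/2],v0,loss='soft_l1')
    print(sol.x.round(3)); print([(o[1],e.round(1).tolist()) for o,e in zip(obs,pts(sol.x))])
    x=sol.x; print("grip world",(R.from_euler('z',x[2]).apply([x[4],-105,x[5]])+[x[0],x[1],0]).round(1))
run(obs); run(obs[:5]); run(obs[5:])
E
python3 fit2.py
```

```text
screw [ 497.8 -161.1  146.5] [[1.8, -0.9], [0.6, -0.4], [-1.1, -0.0]]
[ 5.31948e+02 -5.43620e+01  3.00000e-02  1.15800e+00 -2.86770e+01
  1.35697e+02]
[('b', [-0.6, 1.0]), ('b', [1.0, 1.2]), ('b', [-0.1, -2.2]), ('s', [0.1, -0.6]), ('e', [0.0, 3.2]), ('s', [0.5, -0.6]), ('s', [-1.3, -0.7]), ('e', [-3.1, 1.0]), ('b', [0.5, -0.9]), ('b', [0.4, -1.0]), ('b', [0.3, -0.5]), ('b', [0.6, -0.3]), ('b', [-1.3, -1.4]), ('b', [-0.9, -0.6]), ('b', [0.0, -0.5])]
grip world [ 506.5 -160.2  135.7]
[ 5.32691e+02 -5.43020e+01  2.90000e-02  1.15900e+00 -2.92850e+01
  1.35396e+02]
[('b', [-1.0, 0.2]), ('b', [0.6, 0.8]), ('b', [-0.2, -2.8]), ('s', [0.0, -0.5]), ('e', [-0.0, 3.2])]
grip world [ 506.4 -160.1  135.4]
[ 5.30846e+02 -5.48280e+01  3.50000e-02  1.20500e+00 -2.90850e+01
  1.36567e+02]
[('s', [0.9, -0.1]), ('s', [-1.2, -0.7]), ('e', [-1.5, 2.5]), ('b', [0.5, -0.3]), ('b', [0.5, -0.9]), ('b', [0.7, -0.3]), ('b', [0.9, 0.4]), ('b', [-1.4, -1.0]), ('b', [-0.7, -0.4]), ('b', [-0.0, -0.4])]
grip world [ 505.5 -160.8  136.6]
```

```bash
sed -i 's/^RX,RY,RA=.*/RX,RY,RA=532.0,-54.4,0.030/' h.py; sed -i 's/G=(503.5,-160,134)/G=(506.2,-160.3,135.8)/' g.py; cat > at.py <<'E'
from g import *
import sys
p,r,s=cur(); print(p.round(1),s['clock'],s['gripper_width'],s['contact_force'].round(1),s['joints'].round(2))
for a in sys.argv[1:]:
    th,al,out,off=map(float,a.split(',')); P,Rr=gpose(th,np.radians(al),out,off); print(a,inc(p,r,P,Rr))
E
python3 at.py 1.16,20,60,8 1.16,20,0,8
```

```text
[ 444.4 -156.8  249.1] 11.75 51.07715527511911 [0.7 0.  0.4] [-0.09  0.11 -0.46 -0.24 -0.75  1.49]
1.16,20,60,8 [0.1, 0.108, 0.064, 0.01, 0.006, 0.03]
1.16,20,0,8 [0.307, 0.108, 0.627, 0.01, 0.006, 0.03]
```

Request:
apply_moves:
  increments:
    - [[0.1, 0.11, 0.06, 0.01, 0.01, 0.03, 0.2], [0.1, 0.11, 0.06, 0.01, 0.01, 0.03, 0.2], [0.15, 0.11, 0.2, 0.01, 0.01, 0.03, 0.2], [0.2, 0.11, 0.34, 0.01, 0.01, 0.03, 0.2], [0.2, 0.11, 0.34, 0.01, 0.01, 0.03, 0.2]]

```text
clock: 12.25
position: [468.8, -169.2, 216.1]
ee_rot: [0.973, -0.167, 0.125, -0.096]
contact_force: [0.7, -0.3, 1.0]
gripper_width: 51.1
```

```bash
python3 at.py 1.16,20,0,8; python3 - <<'E'
from h import *
for i in range(2): c=arm.get_image("wrist")
cv2.imwrite("pics/i_wrist.png",c["img"][:,:,::-1])
G=np.array([506.2,-160.3,135.8]); q=R.from_euler('z',RA)
print(proj(G+q.apply(15*zs),c), proj(G,c))
E
```

```text
[ 468.8 -169.2  216.1] 12.25 51.061099523693564 [ 0.7 -0.3  1. ] [-0.12  0.2  -0.43 -0.28 -0.69  1.54]
1.16,20,0,8 [0.111, -0.011, 0.264, 0.002, 0.004, -0.005]
[[311.10608747 295.02123192]] [[311.21803745 271.3445698 ]]
```

View pics/i_wrist.png

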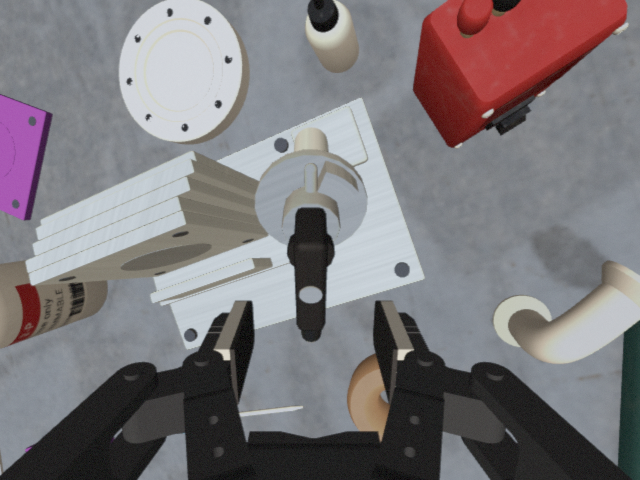

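Request:
apply_moves:
  increments:
    - [[0.05, -0.01, 0.12, 0, 0, -0.005, 0.2], [0.11, -0.01, 0.26, 0, 0, -0.005, 0.2], [0.11, -0.01, 0.26, 0, 0, -0.005, 0.2], [0.11, -0.01, 0.26, 0, 0, -0.005, 0.2]]

```text
clock: 12.75
position: [486.4, -168.9, 196.3]
ee_rot: [0.973, -0.166, 0.127, -0.096]
contact_force: [0.6, -0.1, 1.1]
gripper_width: 51.0
```

```bash
python3 at.py 1.16,20,0,8; python3 - <<'E'
from h import *
for i in range(2): c=arm.get_image("wrist")
cv2.imwrite("pics/j_wrist.png",c["img"][:,:,::-1])
E
```

```text
[ 486.4 -168.9  196.3] 12.75 50.98504038265046 [ 0.6 -0.1  1.1] [-0.11  0.25 -0.42 -0.29 -0.65  1.55]
1.16,20,0,8 [-0.007, -0.001, 0.026, 0.001, -0.004, 0.001]
```

View pics/j_wrist.png

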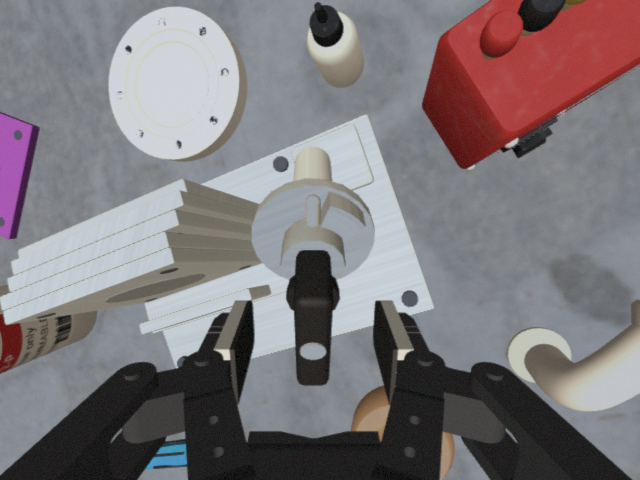

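Request:
apply_moves:
  increments:
    - [[0, 0, 0.02, 0, 0, 0, -0.3], [0, 0, 0.02, 0, 0, 0, -1], [0, 0, 0.02, 0, 0, 0, -1], [0, 0, 0.02, 0, 0, 0, -1], [0, 0, 0.02, 0, 0, 0, -1]]

```text
clock: 13.35
position: [486.9, -168.6, 195.1]
ee_rot: [0.973, -0.166, 0.128, -0.096]
contact_force: [-1.9, 1.4, 4.0]
gripper_width: 13.2
```

```bash
python3 at.py 1.16,20,0,8; python3 - <<'E'
from h import *
for i in range(2): c=arm.get_image("wrist")
cv2.imwrite("pics/k_wrist.png",c["img"][:,:,::-1])
r=cur()[1]; print(r.inv().apply(R.from_euler('z',RA).apply(zs)).round(3))
E
```

```text
[ 486.9 -168.6  195.1] 13.35 13.156910308432865 [-1.9  1.4  4. ] [-0.11  0.25 -0.42 -0.29 -0.65  1.55]
1.16,20,0,8 [-0.007, 0.002, 0.013, -0.0, -0.006, 0.002]
[-0.339 -0.    -0.941]
```

View pics/k_wrist.png

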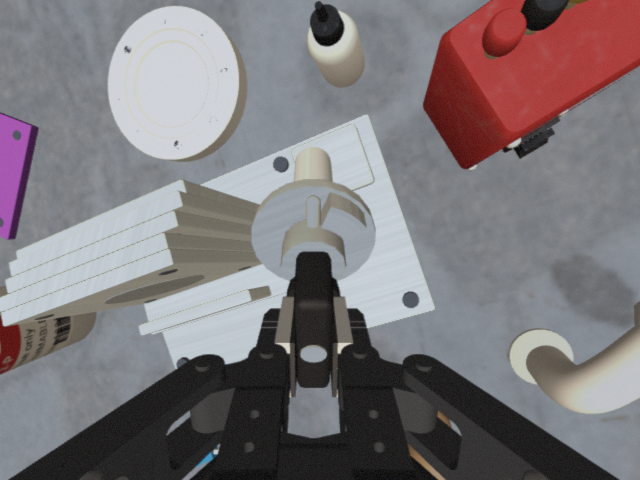

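Request:
apply_moves:
  increments:
    - [[-0.015, 0, -0.04, 0, 0, 0, -1], [-0.03, 0, -0.08, 0, 0, 0, -1], [-0.045, 0, -0.12, 0, 0, 0, -1], [-0.05, 0, -0.14, 0, 0, 0, -1], [-0.05, 0, -0.14, 0, 0, 0, -1]]

```text
clock: 13.95
position: [478.4, -168.9, 207.2]
ee_rot: [0.973, -0.166, 0.128, -0.096]
contact_force: [1.9, 3.3, -1.0]
gripper_width: 12.9
```

```bash
python3 at.py 1.16,20,0,8; python3 - <<'E'
from h import *
for i in range(2): c=arm.get_image("wrist")
cv2.imwrite("pics/l_wrist.png",c["img"][:,:,::-1])
p=cur()[0]; print((R.from_euler('z',RA).inv().apply(p-np.array([486.9,-168.6,195.1]))@zs).round(2), p-np.array([486.9,-168.6,195.1]))
E
```

```text
[ 478.4 -168.9  207.2] 13.95 12.90503164577156 [ 1.9  3.3 -1. ] [-0.11  0.23 -0.42 -0.28 -0.67  1.55]
1.16,20,0,8 [0.043, 0.001, 0.153, 0.0, -0.006, 0.002]
14.75 [-8.4472366  -0.29043668 12.09265344]
```

View pics/l_wrist.png

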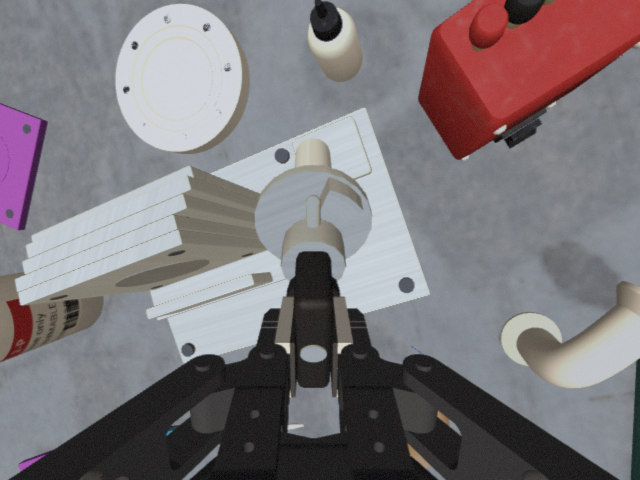

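```bash
cat > turn.py <<'E'
from g import *
import sys
tot=float(sys.argv[1]); n=int(sys.argv[2])
p,r,s=cur(); q=R.from_euler('z',RA); ax=q.apply(zs); G=np.array([506.2,-160.3,135.8])
if len(sys.argv)>3: G=np.array(eval(sys.argv[3]),float)
for i in range(1,n+1):
    Q=R.from_rotvec(ax*tot*i/n); print([round(t,3) for t in inc(p,r,G+Q.apply(p-G),Q*r)])
E
python3 turn.py -0.38 6
```

```text
[-0.0, 0.012, 0.0, 0.043, 0.0, 0.119]
[-0.001, 0.025, 0.001, 0.086, 0.0, 0.238]
[-0.003, 0.037, 0.001, 0.129, 0.0, 0.357]
[-0.006, 0.049, 0.002, 0.172, 0.0, 0.477]
[-0.009, 0.061, 0.003, 0.215, 0.0, 0.596]
[-0.013, 0.073, 0.005, 0.258, 0.0, 0.715]
```

Request:
apply_moves:
  increments:
    - [[0, 0.012, 0, 0.043, 0, 0.12, -1], [-0.001, 0.025, 0.001, 0.086, 0, 0.24, -1], [-0.003, 0.037, 0.001, 0.129, 0, 0.36, -1], [-0.006, 0.049, 0.002, 0.172, 0, 0.48, -1], [-0.009, 0.061, 0.003, 0.215, 0, 0.6, -1], [-0.013, 0.073, 0.005, 0.258, 0, 0.715, -1], [-0.013, 0.073, 0.005, 0.258, 0, 0.715, -1]]

```text
clock: 14.75
position: [475.1, -175.3, 204.7]
ee_rot: [0.92, -0.328, 0.119, -0.18]
contact_force: [2.4, 2.9, 0.4]
gripper_width: 13.0
```

```bash
cat > th.py <<'E'
from h import *
import sys
p,r,s=cur(); q=R.from_euler('z',RA).inv()*r; y=-q.apply([0,1,0]) # =xk
th=np.arctan2(y[1],y@x0); g=w2r(p+r.apply([0,0,54]))
G=w2r([506.2,-160.3,135.8]); d=g-G
print("theta",round(th,3),"along zs",round(d@zs,1),"x0",round(d@x0,2),"y",round(d[1],2),"F",s['contact_force'].round(1),"T",s['wrist_torque'].round(2),s['clock'],s['gripper_width'],s['joints'].round(2))
if len(sys.argv)>1:
    for i in range(2): c=arm.get_image("wrist")
    cv2.imwrite(f"pics/{sys.argv[1]}.png",c["img"][:,:,::-1])
E
python3 th.py m_wrist
```

```text
theta 0.779 along zs 23.8 x0 0.84 y -0.96 F [2.4 2.9 0.4] T [0.57 0.06 0.17] 14.75 12.96494037351129 [-0.22  0.24 -0.36 -0.49 -0.74  1.43]
```

View pics/m_wrist.png

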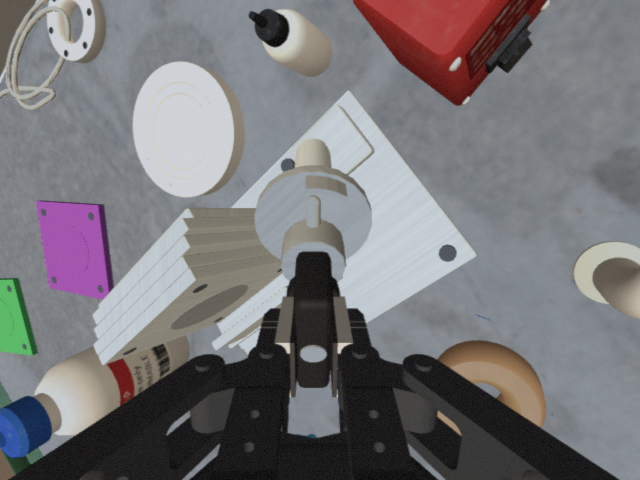

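Knob at 0.78 rad and turning freely; the pin is well clear of the tooth. Continuing.

Request:
apply_moves:
  increments:
    - [[0, 0.012, 0, 0.043, 0, 0.12, -1], [-0.001, 0.025, 0.001, 0.086, 0, 0.24, -1], [-0.003, 0.037, 0.001, 0.129, 0, 0.36, -1], [-0.006, 0.049, 0.002, 0.172, 0, 0.48, -1], [-0.009, 0.061, 0.003, 0.215, 0, 0.6, -1], [-0.013, 0.073, 0.005, 0.258, 0, 0.715, -1], [-0.013, 0.073, 0.005, 0.258, 0, 0.715, -1]]

```text
clock: 15.55
position: [470.1, -179.5, 201.1]
ee_rot: [0.834, -0.478, 0.106, -0.256]
contact_force: [1.5, 1.7, 2.4]
gripper_width: 12.7
```

```bash
python3 th.py n_wrist; python3 turn.py -0.36 6; python3 - <<'E'
from h import *
c=arm.get_image("scene"); cv2.imwrite("pics/n_s.png",cv2.resize(c["img"][180:340,290:470,::-1],None,fx=4,fy=3.7,interpolation=cv2.INTER_CUBIC))
E
```

```text
theta 0.401 along zs 23.7 x0 0.33 y -1.17 F [1.5 1.7 2.4] T [0.29 0.27 0.22] 15.55 12.65499741159605 [-0.32  0.25 -0.34 -0.68 -0.77  1.29]
[-0.0, 0.012, 0.0, 0.041, -0.0, 0.113]
[-0.001, 0.023, 0.001, 0.082, -0.0, 0.226]
[-0.003, 0.035, 0.001, 0.122, -0.0, 0.339]
[-0.006, 0.046, 0.002, 0.163, -0.0, 0.451]
[-0.009, 0.058, 0.003, 0.204, -0.0, 0.564]
[-0.012, 0.069, 0.004, 0.245, -0.0, 0.677]
```

View pics/n_s.png

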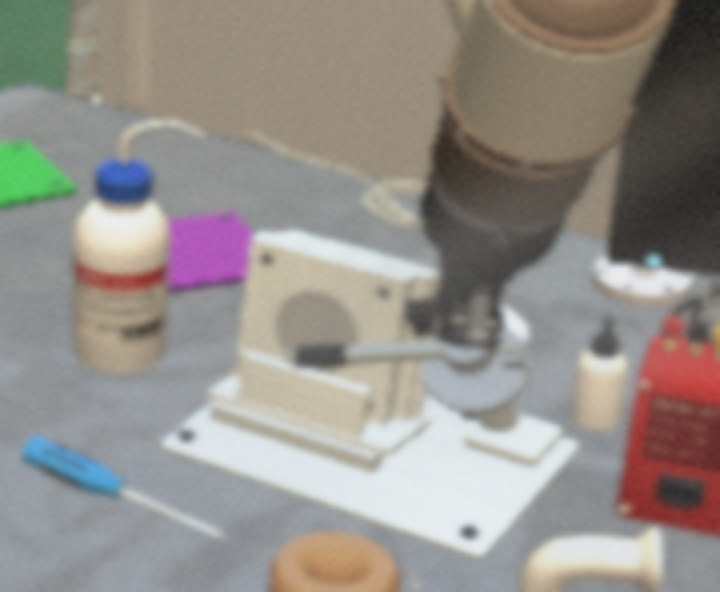

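Request:
apply_moves:
  increments:
    - [[0, 0.012, 0, 0.043, 0, 0.12, -1], [-0.001, 0.025, 0.001, 0.086, 0, 0.24, -1], [-0.003, 0.037, 0.001, 0.129, 0, 0.36, -1], [-0.006, 0.049, 0.002, 0.172, 0, 0.48, -1], [-0.009, 0.061, 0.003, 0.215, 0, 0.6, -1], [-0.013, 0.073, 0.005, 0.258, 0, 0.715, -1], [-0.013, 0.073, 0.005, 0.258, 0, 0.715, -1]]

```text
clock: 16.4
position: [464.2, -181.2, 196.9]
ee_rot: [0.718, -0.61, 0.089, -0.324]
contact_force: [0.3, 2.8, 2.5]
gripper_width: 12.6
```

```bash
python3 th.py o_wrist; python3 turn.py -0.02 1;  python3 turn.py -0.06 1; python3 - <<'E'
from h import *
c=arm.get_image("scene"); cv2.imwrite("pics/o_s.png",cv2.resize(c["img"][180:340,290:470,::-1],None,fx=4,fy=3.7,interpolation=cv2.INTER_CUBIC))
E
```

```text
theta 0.021 along zs 23.6 x0 -0.24 y -1.24 F [0.3 2.8 2.5] T [0.21 0.49 0.28] 16.4 12.618186894230812 [-0.41  0.25 -0.34 -0.87 -0.77  1.15]
[-0.0, 0.004, 0.0, 0.014, -0.0, 0.038]
[-0.0, 0.012, 0.0, 0.041, -0.0, 0.113]
```

View pics/o_s.png

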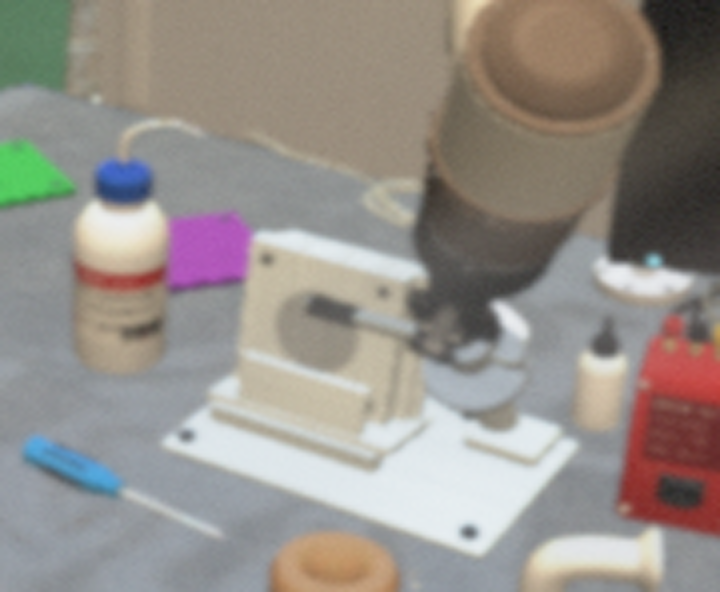

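View pics/o_wrist.png

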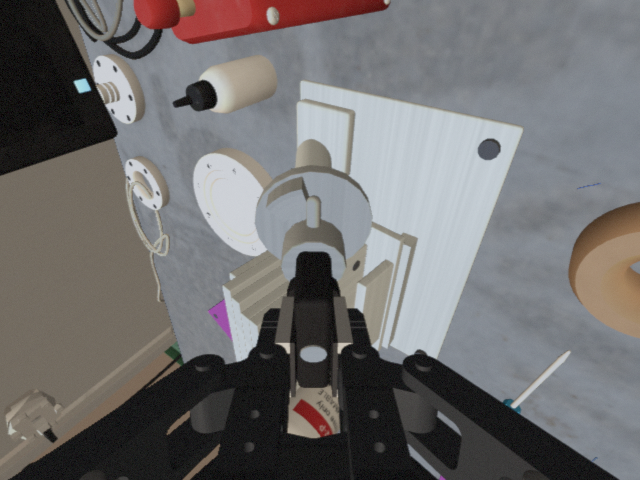

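Request:
apply_moves:
  increments:
    - [[0, 0.004, 0, 0.014, 0, 0.038, -1], [0, 0.004, 0, 0.014, 0, 0.038, -1], [0.015, 0.004, 0.04, 0.014, 0, 0.038, -1], [0.03, 0.004, 0.08, 0.014, 0, 0.038, -1], [0.04, 0.004, 0.11, 0.014, 0, 0.038, -1], [0.05, 0.004, 0.14, 0.014, 0, 0.038, -1], [0.05, 0.004, 0.14, 0.014, 0, 0.038, -1]]

```text
clock: 17.25
position: [472.4, -180.9, 184.5]
ee_rot: [0.711, -0.617, 0.088, -0.327]
contact_force: [-4.8, 2.0, 9.3]
gripper_width: 12.7
```

```bash
python3 th.py p_wrist
```

```text
theta 0.001 along zs 8.9 x0 -0.24 y -1.18 F [-4.8  2.   9.3] T [0.66 0.85 0.82] 17.25 12.699247520725919 [-0.41  0.28 -0.34 -0.9  -0.76  1.16]
```

View pics/p_wrist.png

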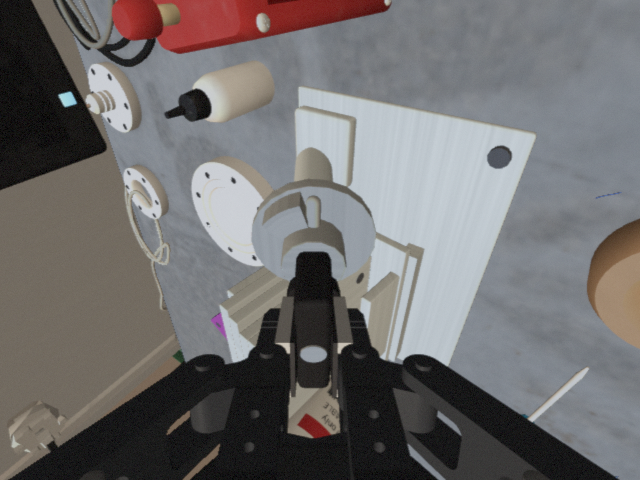

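Request:
apply_moves:
  increments:
    - [[0.01, 0, 0.02, 0, 0, 0, -1], [0.015, 0, 0.04, 0, 0, 0, -1], [0.015, 0, 0.04, 0, 0, 0, -1]]

```text
clock: 17.65
position: [472.8, -181.0, 184.2]
ee_rot: [0.712, -0.615, 0.087, -0.328]
contact_force: [-24.2, -0.8, 33.8]
gripper_width: 12.8
```

```bash
python3 th.py; python3 turn.py 0 1
```

```text
theta 0.005 along zs 8.4 x0 -0.17 y -1.19 F [-24.2  -0.8  33.8] T [2.55 1.36 2.31] 17.65 12.801593603847714 [-0.41  0.28 -0.33 -0.9  -0.76  1.17]
[0.0, 0.0, 0.0, 0.0, 0.0, 0.0]
```

Request:
apply_moves:
  increments:
    - [[-0.02, 0, -0.045, 0, 0, 0, -1], [-0.02, 0, -0.045, 0, 0, 0, -1], [-0.02, 0, -0.045, 0, 0, 0, -0.6], [-0.02, 0, -0.045, 0, 0, 0, -0.1], [-0.02, 0, -0.045, 0, 0, 0, -0.1], [-0.02, 0, -0.045, 0, 0, 0, -0.1]]

```text
clock: 18.25
position: [472.4, -180.8, 184.2]
ee_rot: [0.71, -0.617, 0.088, -0.327]
contact_force: [0.8, -0.5, 0.3]
gripper_width: 38.6
```

```bash
python3 th.py q_wrist
```

```text
theta 0.0 along zs 8.5 x0 -0.49 y -1.18 F [ 0.8 -0.5  0.3] T [-0.73  0.99 -0.01] 18.25 38.55596718048773 [-0.41  0.28 -0.34 -0.89 -0.76  1.16]
```

View pics/q_wrist.png

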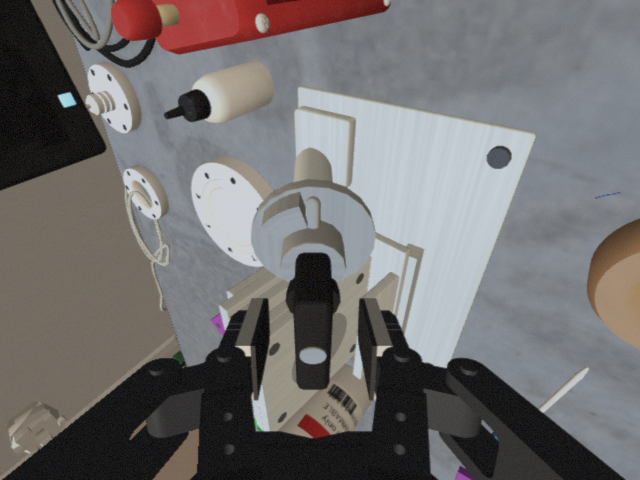

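Request:
apply_moves:
  increments:
    - [[0, 0, -0.2, 0, 0, 0, -0.1], [0, 0, -0.5, 0, 0, 0, -0.1], [0, 0, -0.8, 0, 0, 0, -0.1], [0, 0, -1, 0, 0, 0, -0.1], [0, 0, -1, 0, 0, 0, -0.1]]

```text
clock: 18.85
position: [419.3, -217.4, 264.3]
ee_rot: [0.71, -0.617, 0.091, -0.327]
contact_force: [0.3, -0.1, 0.3]
gripper_width: 38.6
```

```bash
python3 th.py r_wrist; python3 - <<'E'
from h import *
p,r,s=cur(); print(p)
for n in("scene","top"):
  c=arm.get_image(n); cv2.imwrite(f"pics/r_{n}.png",c["img"][:,:,::-1])
c=cv2.imread("pics/r_scene.png"); cv2.imwrite("pics/r_s.png",cv2.resize(c[200:340,300:460],None,fx=4.5,fy=4.2,interpolation=cv2.INTER_CUBIC))
# move to a viewing pose : higher, back
print(inc(p,r,[400,-130,300],RP(5)[0]))
E
```

```text
theta 0.001 along zs 105.2 x0 1.32 y -36.3 F [ 0.3 -0.1  0.3] T [-0.68  1.03 -0.03] 18.85 38.63719202902479 [-0.51  0.13 -0.31 -0.78 -0.93  1.07]
[ 419.38739165 -216.09489168  261.79703639]
[-0.954, -0.081, -0.091, -1.326, -0.28, -2.853]
```

View pics/r_s.png

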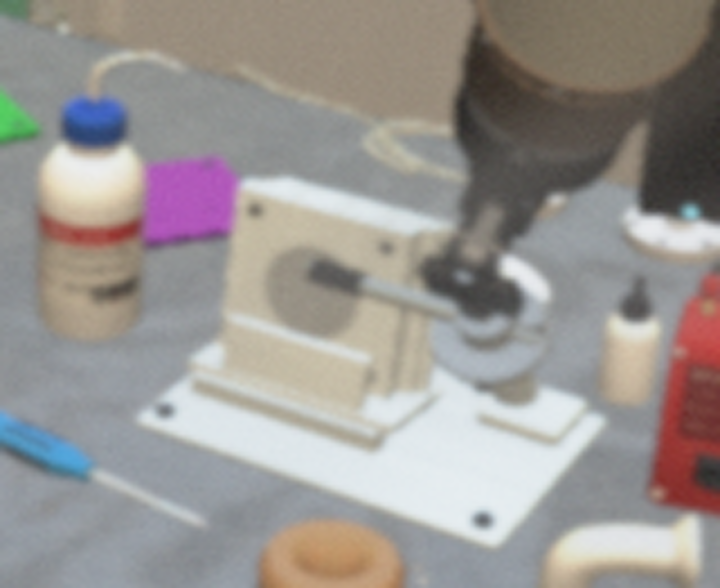

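View pics/r_wrist.png

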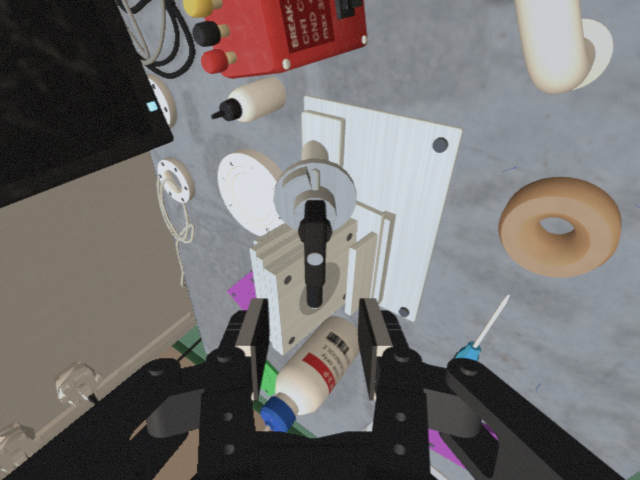

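```bash
python3 - <<'E'
from h import *
c=arm.get_image("wrist"); p=cur()[0]; print(p)
im=c["img"][:,:,::-1].copy()
G=np.array([506.2,-160.3,135.8]); q=R.from_euler('z',RA)
for out in (0,5,16): print(out,proj(G+q.apply((15+out)*zs),c).round(1))
print("end",proj(G+q.apply(-46*zs+112*y0),c).round(1))
t=[proj(r2w(bed(x,y,z)),c)[0].round(1).tolist() for x,y,z in[(-32,55,110),(-32,-55,110),(-32,-55,0),(0,-58,98)]]; print(t)
cv2.imwrite("pics/s_wz.png",cv2.resize(im[150:370,200:440],None,fx=3.3,fy=2.7272727,interpolation=cv2.INTER_CUBIC))
E
```

```text
[ 419.45045495 -215.73411631  260.71081634]
0 [[312.2 258.2]]
5 [[312.2 263.5]]
16 [[312.2 275.8]]
end [[312.6 305.2]]
[[280.1, 351.7], [272.4, 270.2], [356.1, 213.9], [257.6, 243.6]]
```

View pics/s_wz.png

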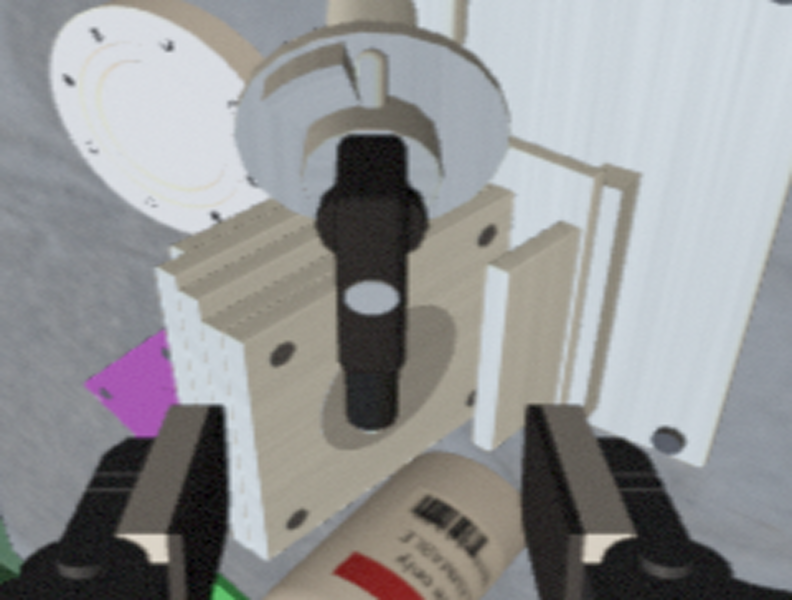

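```bash
python3 - <<'E'
from h import *
print(arm.job_done()); s=arm.read_state(); print(s['clock'],s['contact_force'])
E
```

```text
the job is handed in; nothing more can be done
None
the job is handed in; nothing more can be done
```

The four plates are standing upright against the backstop, and the keeper is locked across their front. I handed the job in at about 19 s of the 54 s allowed.

**Plates:** I pushed the row back with the closed fingertips, first near the top and then just above the lip. Both pushes met firm contact at the same depth, within 0.1 mm, so the row is flat. The hardest push read about 29 N at the wrist. After I backed off, the plates stayed up by themselves.

**Keeper:** I gripped the wing knob, pulled it 14.75 mm out and turned it from about 1.16 rad to 0. I then pushed it home until it stopped, with about 42 N at the wrist, eased the load, opened the gripper and backed away about 100 mm.

**Last checks:**
- **Turn:** by the tool's angle, the keeper is within about 0.01 rad of 0.
- **Depth:** the knob came back to 8.4–8.9 mm on the tool's reading, against about 9.0 mm when I first gripped it at home. In the last picture its screw sits about 1 px (1 mm) from the predicted home position.
- **Pictures:** they show the arm across the front of the upright row.
- **Clearance:** force was near zero after release, and the nearby objects showed no sign of having moved.

**Disagreements:**
- **Rack position:** the camera estimates differed by 1–3 mm, and contact suggested the rack sat about 2.5 mm farther back than I first fitted. I corrected for this before gripping the knob.
- **Picture check:** in the last picture, one top corner of the front plate was about 6 px off prediction. I put that down to the plates sitting unevenly side to side.
- **Tool angle:** the arm could not reach the shaft's full 35 degree tilt at the knob, so I gripped it with the tool 20 degrees off the shaft.

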